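# Run an indexing sample wheel back to its pointer

## Robot

A 6-joint arm with a two-finger parallel gripper is mounted at the origin on the work surface. World frame = base frame: x ahead of the robot, y to its left, z up, the work surface at z = 0. Lengths are in m, angles in rad, forces in N, time in s.
With the tool pointing down it reaches from about 0.35 to 0.775 m from the base axis. Payload 5.5 kg.
Tool frame: the origin (TCP) lies at the very end of the fingers, on their centre line; the grasp point (between the pads) lies 19 mm behind it (grip_point_offset is the distance from the TCP to the grasp point, in m); z points along the fingers, y is the direction in which the jaws open and shut (so a half turn about z gives the same grasp; the last joint's range is limited). The gripper opens to 85 mm and grips with 20 to 120 N. Pads are 22 mm wide; open, the fingers measure 114 mm over their backs; the gripper's body (76 mm by 85 mm) begins 54 mm behind the grasp point. The pads swing forward as they close: fully open they stand 13 mm farther back than shut.
Start: joints at [1.088, 0.313, 0.046, 1.304, 0, 1.431], TCP at [0.193, 0.542, 0.231] pointing down, gripper open.
Joint ranges: [-2.76, 2.76], [-0.86, 1.69], [-1.03, 1.26], [-2.2, 2.34], [-1.47, 1.5], [-3.14, 3.14]. Speed limits (rad/s): [2.57, 2.57, 3.14, 3.14, 3.14, 3.14].

## Interface

Orientations are given as a unit quaternion [w, x, y, z].
In Python, from workcell import * gives the robot as it stands.
- The arm moves only by the shell command python3 -m crank 'ROWS' [OPENING] [FORCE]. ROWS is a JSON object of lists of equal length, an entry for each row: "travel": the shift along the tool's x, y, z in units of 40 mm (1.0 is 40 mm), a list of three; "turn": the turn about the tool's z in rad. In form: {"travel": [[x, y, z], ...], "turn": [turn, ...]}. A call has 1 to 5 rows; each row is the pose to reach, as a shift and turn from the pose commanded when the call began, along the tool's axes at that moment; what a row does not reach only later rows make up. A row lasts 1/12 s, in which the tool goes at most 41.7 mm and 7.16 degrees, less where a joint would pass 70% of its speed; a pose out of reach is approached as far as the arm can. A call with a gripper value outside its range is refused whole. OPENING is the finger opening in mm, from 0 to 85.4, set as the call begins (- or left out, the last holds). The fingers move at their own pace and stop on an object; FORCE is the grip in N (left out, the last holds). Time passes only in rows, so rows that repeat a pose let the fingers close. It gives the time, the measured TCP pose, the force and the opening at its end, in the units of the state.
- get_state(): the state, without advancing time (a new reading comes with each control period).
- read_camera(name): name is "side" or "top" or "wrist"; returns a dict with "image" (480x640x3 uint8, red, green, blue), "K" (3x3 intrinsics, pixels), "R" (3x3) and "t" (3): a world point X has camera coordinates R X + t. Camera axes: x right, y down, z forward; pixel columns grow to the right and rows downward; lengths in m; the calibration is good to about 2 mm. A picture is of the moment at which its call begins. There is no depth.
- hand_in(): hands the job in, once; it reports no verdict.
The state is a dict: "clock": time; "joint_pos": joint angles; "qvel": joint speeds; "tau": joint torques, N m; "tcp_pos": TCP position; "orientation": TCP orientation; "wrist_force": force on the tool from outside, world axes, zero at the start; "ft_torque": the same for the moment, N m; "finger_gap": finger opening in m.
Only numpy, scipy, OpenCV 4.12 (cv2) and the standard library are available. Lean on these libraries where they do the work, as an engineer would, in place of code of your own. Each camera call takes 0.05 s, during which the arm holds its last target. There are 200 camera calls.

## Task

Run the sample wheel back to its home place: swing the pawl up and right over so that it stays thrown back, turn the wheel backward (clockwise seen from above) by its upright post until the post is nearly at the fixed pointer, and lower the pawl gently into the teeth again. Then draw the wheel further backward until the tooth bears firmly on the pawl, feeling for the stop and never forcing it, and let go with the post at the pointer and the pawl down; leave the things round about alone.

Things in the scene. Friction and masses are not known exactly. Their poses are not given: they have to be found in the camera images.
- carousel: bench indexing carousel, fixed: aluminium base plate 270 mm (x) by 375 mm (y, -160 to +215 mm), 15 mm thick. Origin on the wheel's vertical axis at bench height; z up. Pawl bracket at its +y end, pointer at its -y end. White sample cups stand on the wheel 35 to 53 mm from the axis, up to 62 mm above the bench; hub up to 70 mm.
- wheel_turn (a joint): angle of the white wheel (240 mm across, deck 50 mm above the bench), rad, growing anticlockwise from above (forward). 0: post at the pointer. Starts at 1.0 to 2.0. The home tooth meets the lowered pawl between -0.1 and 0.1, differing from case to case, so feel for it; lower the pawl with the wheel at 0.14 to 0.4. Hub drag 0.25 N m (about 3 N at the post) keeps it where left.
- post_foot (a point): upright round steel post on the wheel by which it is turned, 16 mm diameter, 55 mm tall, 78 mm from the wheel's axis. Origin at the centre of its foot, on the deck, 50 mm above the bench. At wheel angle t it lies at t - 90 degrees from the carousel's +x.
- pawl (a joint): angle of the pawl, rad: 0 fully down (arm level, pointing from its pivot to the wheel's axis), growing as it is lifted; about 0.08 on a tooth's crest, 2.0 thrown right back on its stop. It swings freely and falls by its weight (120 g): down below about 1.4, back onto its stop above 1.65. In a notch it lies at 0 to 0.02.
- pawl_roller (a point): centre of the black cross roller by which the pawl is lifted: 24 mm diameter, 34 mm long parallel to the pivot line (carousel's x); fingers can straddle its flat ends. Pawl down: 46 mm from the pivot toward the wheel and 12 mm above it (139 mm from the wheel's axis, 87 mm above the bench); it turns about the pivot with the pawl. The arm is 12 mm wide.
- wheel: the white sample wheel. It has 12 steel saw teeth round its rim, 7 mm high, 94 to 119 mm from the axis, one per 0.524 rad: forward, the pawl rides over their ramps; backward, an upright tooth face stops it. Origin on the wheel's axis at bench height, turning with the wheel.
- bottle: bystander: amber bottle, 60 mm across, 140 mm tall; origin at the centre of its underside.
- tip_box: bystander: grey pipette-tip box with a clear lid, 82 x 122 x 57 mm; origin at the centre of its underside.
- beaker: bystander: white open beaker, 68 mm across, 80 mm tall; origin at the centre of its underside.
- pawl_pivot (a point): middle of the pawl's pivot, fixed: a level line along the carousel's x, at its y = 185 mm, 75 mm above the bench. The bracket's two cheeks reach up to 85 mm, 22 mm to either side and 13 mm fore and aft of it.
- pointer (a point): inner tip of the fixed pointer bar (118 mm from the wheel's axis, on the carousel's -y side; bar and its block up to 57 mm above the bench). The post at wheel angle 0 stands between it and the axis.
- pawl_arm: the steel pawl: arm 12 mm wide from its pivot (its origin, 75 mm above the bench) along its -y; under its tip, 79 mm from the pivot, a nose 14 x 18 mm reaching 24 mm below the arm's axis. The nose is clamped up to 9 mm to either side of the arm's middle (where, is not measured) and does not shift. More than 14 N between it and the teeth damages it; 5 N on it is firm.

How it is judged:
On the way, in this order (a step that is already met when the one before it is completed fails the run):
1. the pawl is lifted clear and thrown back (its angle above 1.7) (value of joint pawl above 1.7 rad), for 0.2 s.
2. with the pawl still thrown back (above 1.6) the wheel has been turned backward to within one tooth of home (angle below 0.45) (value of joint pawl above 1.6 rad and value of joint wheel_turn below 0.45 rad), for 0.2 s.
3. with the pawl down (below 0.06) and the wheel home, the home tooth is pressed on the pawl with more than 4 N (value of joint pawl below 0.06 rad and value of joint wheel_turn between -0.12 and 0.12 rad and contact force between pawl_arm and wheel above 4 N), for 0.2 s.
At the end, for the whole second after the job is handed in: The pawl is down in the home notch (angle below 0.06) and the wheel is at rest within 0.12 rad of home, with the post at the pointer (value of joint pawl below 0.06 rad and value of joint wheel_turn between -0.12 and 0.12 rad and velocity of joint wheel_turn between -0.05 and 0.05 rad/s); the robot touches nothing.
It fails at once if the teeth and the pawl press on each other with more than 14 N (forced, or the pawl let fall hard) (contact force between pawl_arm and wheel above 14 N).
It fails at once if the bottle is moved by more than 20 mm (distance of bottle from where it was at the start of the episode above 0.02 m).
It fails at once if the tip box is moved by more than 20 mm (distance of tip_box from where it was at the start of the episode above 0.02 m).
It fails at once if the beaker is moved by more than 20 mm (distance of beaker from where it was at the start of the episode above 0.02 m).
It also fails if it takes over 72 s, if anything falls off the work surface, if the arm or the gripper's body presses on something with over 40 N, if the wrist force passes 120 N, or if a joint passes its speed limit or range.

## Working session

There is one attempt and no reset: what is moved stays moved. The work goes in short steps, Python scripts to look and compute and a shell command to move; the robot and the scene stay as the last step left them, time stands still between calls to the robot, and variables do not carry over. Pictures are saved under pics/ and viewed, about 8 in all and at most 12, crops included, and the job is handed in when it is done.

```bash
mkdir -p pics; ls; cat > h.py <<'E'
from workcell import *
import numpy as np, cv2
def snap(cam,name):
    d=read_camera(cam); cv2.imwrite(f"pics/{name}.png",cv2.cvtColor(d["image"],cv2.COLOR_RGB2BGR))
    np.savez(f"pics/{name}.npz",**d); return d
def ray(name,uv,z):
    d=np.load(f"pics/{name}.npz"); r=d["R"].T@np.linalg.solve(d["K"],[uv[0],uv[1],1.]); c=-d["R"].T@d["t"]
    return c+r*(z-c[2])/r[2]
def proj(name,X):
    d=np.load(f"pics/{name}.npz"); p=d["K"]@(d["R"]@np.array(X,float)+d["t"]); return p[:2]/p[2]
E
python3 - <<'E'
from h import *
a=snap("top","top0");b=snap("side","side0")
cv2.imwrite("pics/a.png",cv2.cvtColor(a["image"],cv2.COLOR_RGB2BGR))
for d in(a,b): print(-d["R"].T@d["t"], d["R"][2])
print(get_state())
E
```

```text
pics
[ 0.19428885 -0.02147135  1.65774411] [ 0.20280307  0.01660036 -0.97907882]
[ 0.02636509 -0.52502716  0.7576246 ] [ 0.5150649   0.51578358 -0.68459875]
{'clock': 0.1, 'joint_pos': array([ 1.08840091e+00,  3.13922835e-01,  4.51025023e-02,  1.30358817e+00,
       -2.36539400e-05,  1.43123006e+00]), 'qvel': array([ 7.43294019e-04,  2.62757003e-05,  1.77599149e-03, -2.83351376e-03,
       -9.93321120e-05,  1.47212651e-04]), 'tau': array([ 4.53287299e-03, -4.81725097e+01,  2.99244457e+01,  1.26770558e-02,
        2.69400886e-06,  2.14187179e-05]), 'tcp_pos': array([0.19307656, 0.54114114, 0.23050349]), 'orientation': array([-2.35396758e-04,  1.70576298e-01,  9.85344141e-01, -7.71040456e-04]), 'wrist_force': array([-0.4091855 ,  0.29285037,  0.13807703]), 'ft_torque': array([-0.00775917,  0.02593791, -0.04304045]), 'finger_gap': 0.08514221951973572}
```

View pics/top0.png

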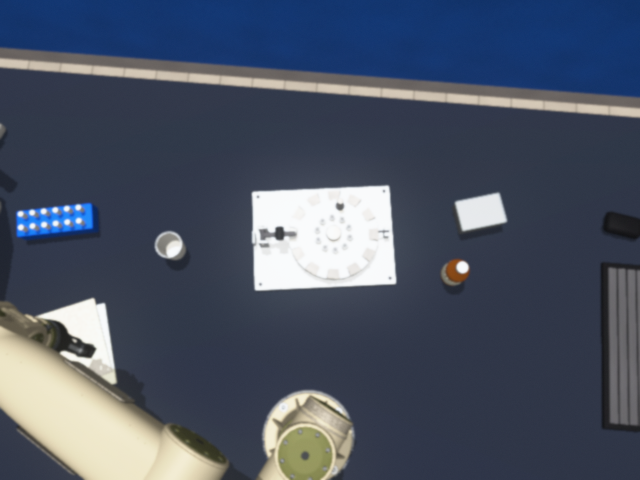

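View pics/side0.png

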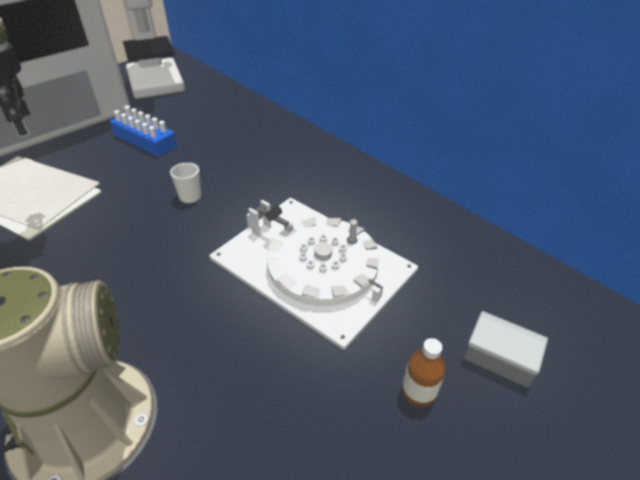

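The top view shows the plate with corners near (252,191), (389,186), (395,285) and (257,290). The pawl is at the left (about 280,234), the pointer at the right (383,233) and the post near (340,206). The side view agrees. Next I'll enlarge both.

```bash
python3 - <<'E'
from h import *
a=cv2.imread("pics/top0.png")[175:300,240:405]; b=cv2.imread("pics/side0.png")[190:350,205:425]
a=cv2.resize(a,(792,600),interpolation=cv2.INTER_CUBIC); b=cv2.resize(b,(800,582),interpolation=cv2.INTER_CUBIC)
cv2.imwrite("pics/ca.png",a);cv2.imwrite("pics/cb.png",b)
E
```

```text
(no output)
```

View pics/ca.png

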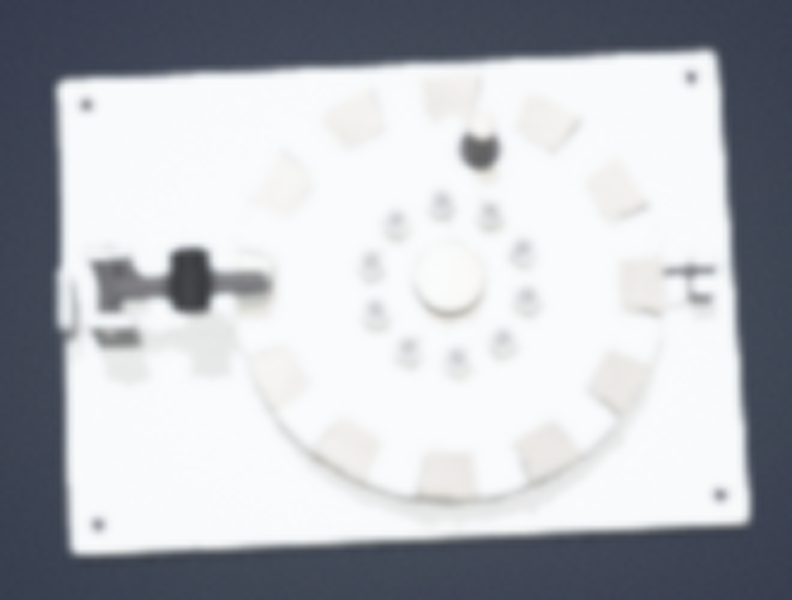

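View pics/cb.png

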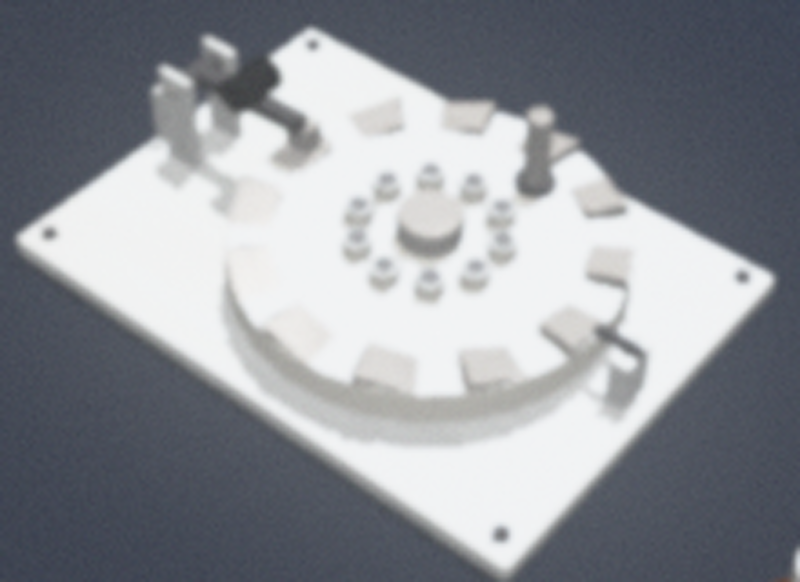

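The crops give the plate corners clearly. The post is at (482,127) top and (480,152) foot in the top crop. In the side crop its top is at (540,113) and its foot at (535,187). The roller is at (190,280) in the top crop. Next I'll fit the carousel pose.

```bash
python3 - <<'E'
from h import *
from scipy.optimize import least_squares
T=lambda p:(240+p[0]/4.8-.4,175+p[1]/4.8-.4); S=lambda p:(205+p[0]/3.636-.4,190+p[1]/3.636-.4)
C=[(.135,.215,.015),(.135,-.16,.015),(-.135,-.16,.015),(-.135,.215,.015)]
tp=[T(p) for p in[(58,80),(715,50),(750,522),(73,553)]]
sp=[S(p) for p in[(312,27),(775,280),(507,577),(17,240)]]
def W(q,c): x,y,a=q; return [x+c[0]*np.cos(a)-c[1]*np.sin(a),y+c[0]*np.sin(a)+c[1]*np.cos(a),c[2]]
def res(q,which=(1,1)):
    r=[]
    if which[0]: r+=[proj("top0",W(q,c))-p for c,p in zip(C,tp)]
    if which[1]: r+=[proj("side0",W(q,c))-p for c,p in zip(C,sp)]
    return np.ravel(r)
for w in((1,0),(0,1),(1,1)):
    s=least_squares(res,[.5,0,0],args=(w,)); print(w,s.x.round(4),s.fun.round(1))
q=s.x
def pr(a): 
    P=lambda h:(.078*np.cos(a-np.pi/2),.078*np.sin(a-np.pi/2),h)
    return np.ravel([proj("top0",W(q,P(.105)))-T((482,127)),proj("side0",W(q,P(.105)))-S((540,113)),proj("side0",W(q,P(.05)))-S((535,187))])
s=least_squares(lambda a:pr(a[0]),[1.5]);print("wheel",s.x,s.fun.round(1))
print("roller",W(q,(0,.139,.087)),"pred",proj("top0",W(q,(0,.139,.087))),"seen",T((190,280)), "pivot",W(q,(0,.185,.075)))
print("hub",proj("top0",W(q,(0,0,.07))),T((450,278)),proj("side0",W(q,(0,0,.07))),S((430,212)))
np.save("q.npy",q)
for p,z in(((455,272),0.),((170,247),0.04),((480,212),.05)): print(ray("top0",p,z))
E
```

```text
(1, 0) [ 0.5236 -0.0214  0.1321] [ 0.3  0.3  0.   0.1 -0.1 -0.4 -0.2 -0. ]
(0, 1) [ 0.5222 -0.0238  0.1278] [ 0.   0.6  0.9  0.  -0.1 -0.5 -0.8 -0.2]
(1, 1) [ 0.523  -0.0226  0.1297] [ 0.9  0.3  0.6  0.5  0.2  0.1  0.1  0.1 -0.2  0.3  0.6 -0.6 -0.1 -1.2
 -0.8 -0.5]
wheel [1.31370505] [ 0.2 -0.5 -0.   0.8 -0.2 -0.6]
roller [np.float64(0.5050301297421458), np.float64(0.1152134265802374), 0.087] pred [280.09227586 233.32008857] seen (279.18333333333334, 232.93333333333334) pivot [np.float64(0.49908166515592883), np.float64(0.1608271938996172), 0.075]
hub [333.72985205 232.22703688] (333.35, 232.51666666666668) [323.0568463  248.23245955] (322.8618261826183, 247.9058305830583)
[ 0.45583746 -0.35665505  0.        ]
[0.45316192 0.40616776 0.04      ]
[ 0.61453188 -0.40638833  0.05      ]
```

The fit is consistent: carousel at (0.523, −0.0225), yaw 0.130, wheel at about 1.31 rad. The hub, post and roller all reproject to within 1 px. Next I'll make a helper that turns a carousel-frame target into move units.

```bash
cat > go.py <<'E'
# go.py cx cy z [yaw_deg of tool y rel. carousel x] (mm, carousel frame) -> travel units and turn from the measured pose
import sys; from h import *
from scipy.spatial.transform import Rotation as Ro
q=np.load("q.npy"); s=get_state(); R=Ro.from_quat(np.roll(s["orientation"],-1)).as_matrix()
c,n=np.cos(q[2]),np.sin(q[2]); M=np.array([[c,-n,0],[n,c,0],[0,0,1]]); o=np.array([q[0],q[1],0])
now=M.T@(s["tcp_pos"]-o)*1e3; yaw=np.degrees(np.arctan2(R[1,1],R[0,1])-q[2])
print("clock %.2f"%s["clock"],"car mm",now.round(1),"yaw %.1f"%((yaw+90)%180-90),"Fcar",(M.T@s["wrist_force"]).round(2),"gap %.1f"%(s["finger_gap"]*1e3),"q6 %.2f"%s["joint_pos"][5])
for g in sys.argv[1:]:
    v=[float(k) for k in g.split(",")]
    d=R.T@M@(np.array(v[:3])-now)/40; t=0
    if len(v)>3: t=-np.radians((v[3]-yaw+90)%180-90)
    print(g,"travel",d.round(3).tolist(),"turn %.3f"%t)
E
python3 go.py 0,144,180,0
```

```text
clock 0.10 car mm [-254.3  601.7  230.5] yaw 62.9 Fcar [-0.37  0.34  0.14] gap 85.1 q6 1.43
0,144,180,0 travel [-10.868, -7.294, 1.272] turn 1.098
```

```bash
python3 -m crank '{"travel":[[-10.87,-7.29,1.27],[-10.87,-7.29,1.27],[-10.87,-7.29,1.27],[-10.87,-7.29,1.27],[-10.87,-7.29,1.27]],"turn":[1.1,1.1,1.1,1.1,1.1]}' 50; python3 go.py 0,144,180,0
```

```text
clock: 0.52
tcp_pos: [0.317, 0.3732, 0.2106]
orientation: [-0.0, 0.468, 0.884, -0.0]
wrist_force: [0.9, 1.4, 0.6]
finger_gap: 0.0504
clock 0.52 car mm [-153.1  419.2  210.6] yaw 26.8 Fcar [1.07 1.26 0.61] gap 50.4 q6 1.68
0,144,180,0 travel [-7.866, 0.312, 0.766] turn 0.468
```

```bash
python3 -m crank '{"travel":[[-7.87,0.31,0.77],[-7.87,0.31,0.77],[-7.87,0.31,0.77],[-7.87,0.31,0.77],[-7.87,0.31,0.77]],"turn":[0.47,0.47,0.47,0.47,0.47]}'; python3 go.py 0,144,180,0
```

```text
clock: 0.93
tcp_pos: [0.4414, 0.207, 0.1905]
orientation: [-0.0, 0.66, 0.751, -0.0]
wrist_force: [0.6, 1.0, -0.0]
finger_gap: 0.05
clock 0.93 car mm [-51.2 238.2 190.5] yaw -0.0 Fcar [ 0.69  0.96 -0.02] gap 50.0 q6 1.72
0,144,180,0 travel [-2.355, 1.282, 0.263] turn -0.001
```

```bash
python3 -m crank '{"travel":[[-2.36,1.28,0.26],[-2.36,1.28,0.26],[-2.36,1.28,0.26],[-2.36,1.28,0.26],[-2.36,1.28,0.26]],"turn":[0,0,0,0,0]}' 50; python3 go.py 0,144,66,0
python3 -c "
from h import *
snap('wrist','w1')
q=np.load('q.npy');c,n=np.cos(q[2]),np.sin(q[2])
for p in((-17,139,87),(17,139,87),(0,185,75)):print(proj('w1',[q[0]+(p[0]*c-p[1]*n)/1e3,q[1]+(p[0]*n+p[1]*c)/1e3,p[2]/1e3]))"
```

```text
clock: 1.35
tcp_pos: [0.5043, 0.1208, 0.1797]
orientation: [-0.001, 0.66, 0.751, -0.001]
wrist_force: [-0.6, 0.0, -0.1]
finger_gap: 0.0501
clock 1.35 car mm [  0.  144.6 179.7] yaw 0.0 Fcar [-0.57  0.09 -0.12] gap 50.1 q6 1.52
0,144,66,0 travel [-0.017, 0.004, 2.842] turn 0.000
[298.40334719 243.79231095]
[344.66676991 243.80247363]
[321.54780389 178.60246487]
```

View pics/w1.png

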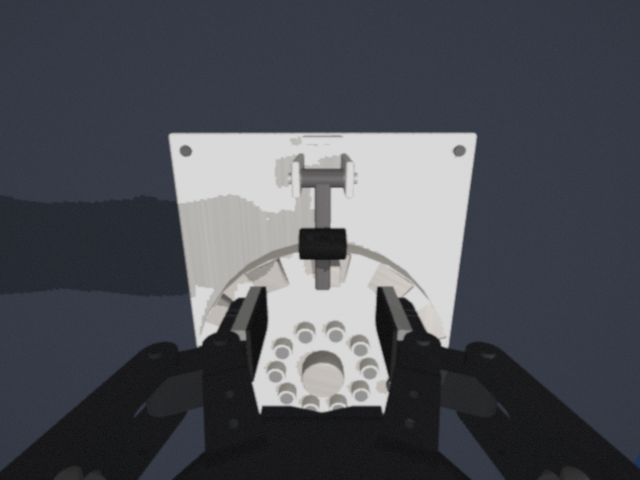

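The wrist view shows the roller at columns 299–347, row 244, about 1 mm toward +x of the prediction and otherwise as expected. I'll descend over it.

```bash
python3 -m crank '{"travel":[[0,0.02,1],[0,0.02,2],[0,0.02,2.8],[0,0.02,2.8],[0,0.02,2.8]],"turn":[0,0,0,0,0]}' 44; python3 go.py
```

```text
clock: 1.82
tcp_pos: [0.5028, 0.1233, 0.0677]
orientation: [-0.001, 0.658, 0.753, -0.001]
wrist_force: [-0.1, -0.1, 0.8]
finger_gap: 0.0439
clock 1.82 car mm [ -1.2 147.3  67.7] yaw 0.3 Fcar [-0.09 -0.11  0.82] gap 43.9 q6 1.52
```

```bash
python3 -m crank '{"travel":[[0,0,0],[0,0,0],[0,0,0],[0,0,0],[0,0,0]],"turn":[0,0,0,0,0]}' 30 20; python3 go.py 0,139,69,0
```

```text
clock: 2.23
tcp_pos: [0.5048, 0.1231, 0.0701]
orientation: [-0.0, 0.658, 0.753, 0.001]
wrist_force: [-5.6, 3.3, 3.5]
finger_gap: 0.0337
clock 2.23 car mm [  0.8 146.8  70.1] yaw 0.2 Fcar [-5.15  3.98  3.46] gap 33.7 q6 1.52
0,139,69,0 travel [-0.196, -0.02, 0.028] turn 0.004
```

```bash
python3 -m crank '{"travel":[[0.035,0,-0.11],[0.083,0,-0.223],[0.14,0,-0.325],[0.208,0,-0.423],[0.37,0,-0.595]],"turn":[0,0,0,0,0]}'; python3 go.py; python3 -m crank '{"travel":[[0.195,0,-0.138],[0.41,0,-0.233],[0.643,0,-0.285],[0.643,0,-0.285],[0.643,0,-0.285]],"turn":[0,0,0,0,0]}'; python3 go.py; python3 -c "
from h import *
snap('side','s2');b=cv2.imread('pics/s2.png')[190:350,205:425]
cv2.imwrite('pics/c2.png',cv2.resize(b,(660,480),interpolation=cv2.INTER_CUBIC))"
```

```text
clock: 2.65
tcp_pos: [0.5029, 0.1364, 0.0923]
orientation: [0.0, 0.659, 0.752, -0.001]
wrist_force: [0.2, -0.3, -10.3]
finger_gap: 0.0335
clock 2.65 car mm [  0.6 160.3  92.3] yaw 0.1 Fcar [  0.18  -0.3  -10.35] gap 33.5 q6 1.55
clock: 3.07
tcp_pos: [0.4994, 0.1635, 0.1047]
orientation: [-0.0, 0.658, 0.753, 0.001]
wrist_force: [-5.5, -0.9, 2.6]
finger_gap: 0.0336
clock 3.07 car mm [  0.7 187.6 104.7] yaw 0.3 Fcar [-5.58 -0.17  2.61] gap 33.6 q6 1.60
```

View pics/c2.png

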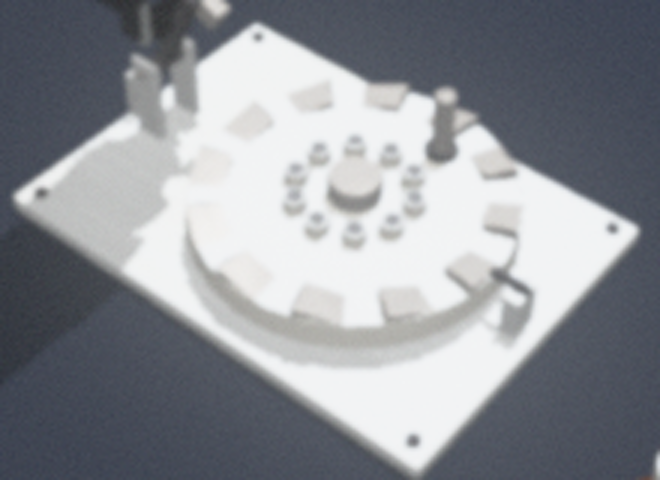

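The pawl is up in the fingers, with the nose at (213,10) swung up and the wheel unmoved. I'll carry it over to about 1.78.

```bash
python3 -m crank '{"travel":[[0.237,0,0],[0.47,0,0.04],[0.66,0,0.115],[0.67,0,0.12],[0.67,0,0.12]],"turn":[0,0,0,0,0]}'; python3 go.py;  python3 -m crank '{"travel":[[0,0,0],[0,0,0],[0,0,0],[0,0,0],[0,0,0]],"turn":[0,0,0,0,0]}' 60; python3 go.py;  python3 -m crank '{"travel":[[0,0,-1],[0,0,-2],[0,0,-2],[0,0,-2],[0,0,-2]],"turn":[0,0,0,0,0]}' 60;python3 go.py; python3 -c "
from h import *
snap('side','s3');b=cv2.imread('pics/s3.png')[190:350,205:425]
cv2.imwrite('pics/c3.png',cv2.resize(b,(660,480),interpolation=cv2.INTER_CUBIC))"
```

```text
clock: 3.53
tcp_pos: [0.496, 0.1895, 0.0995]
orientation: [-0.0, 0.658, 0.753, 0.0]
wrist_force: [-4.9, -1.0, 2.0]
finger_gap: 0.0337
clock 3.53 car mm [  0.6 213.8  99.5] yaw 0.2 Fcar [-4.96 -0.4   2.  ] gap 33.7 q6 1.65
clock: 3.95
tcp_pos: [0.4967, 0.189, 0.0992]
orientation: [0.0, 0.659, 0.752, 0.001]
wrist_force: [-0.0, -0.4, -0.4]
finger_gap: 0.0597
clock 3.95 car mm [  1.2 213.2  99.2] yaw 0.2 Fcar [-0.07 -0.41 -0.41] gap 59.7 q6 1.65
clock: 4.37
tcp_pos: [0.4963, 0.189, 0.179]
orientation: [0.0, 0.659, 0.752, 0.0]
wrist_force: [-0.4, 1.2, -0.5]
finger_gap: 0.06
clock 4.37 car mm [  0.9 213.3 179. ] yaw 0.2 Fcar [-0.24  1.19 -0.5 ] gap 60.0 q6 1.65
```

View pics/c3.png

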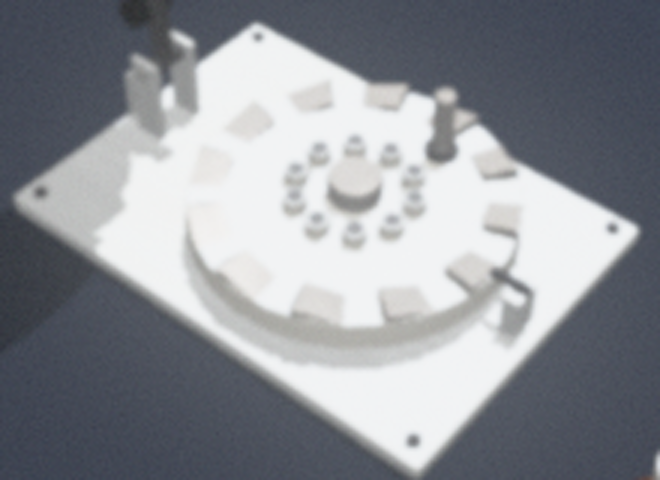

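The pawl arm now lies back behind the bracket, out of the wheel. I'll move to the post.

```bash
python3 go.py 75.4,-19.8,150,75.3; python3 -m crank '{"travel":[[-5.82,1.87,0.7],[-5.82,1.87,0.7],[-5.82,1.87,0.7],[-5.82,1.87,0.7],[-5.82,1.87,0.7]],"turn":[-1.31,-1.31,-1.31,-1.31,-1.31]}' 45; python3 go.py 75.4,-19.8,150,75.3
```

```text
clock 4.42 car mm [1.000e-01 2.132e+02 1.781e+02] yaw 0.2 Fcar [ 0.49 -0.74 -0.12] gap 60.0 q6 1.65
75.4,-19.8,150,75.3 travel [-5.831, 1.863, 0.701] turn -1.311
clock: 4.83
tcp_pos: [0.5792, 0.0119, 0.1546]
orientation: [-0.001, 0.409, 0.912, -0.0]
wrist_force: [0.6, 0.3, 0.3]
finger_gap: 0.045
clock 4.83 car mm [ 60.2  27.  154.6] yaw 34.3 Fcar [0.65 0.23 0.29] gap 45.0 q6 0.73
75.4,-19.8,150,75.3 travel [-1.181, -0.343, 0.113] turn -0.716
```

```bash
python3 -m crank '{"travel":[[-1.18,-0.34,0.11],[-1.18,-0.34,0.11],[-1.18,-0.34,0.11],[-1.18,-0.34,0.11],[-1.18,-0.34,0.11]],"turn":[-0.716,-0.716,-0.716,-0.716,-0.716]}' 45; python3 -m crank '{"travel":[[0,0,0],[0,0,0],[0,0,0]],"turn":[-0.1,-0.1,-0.1]}'; python3 go.py 75.4,-19.8,72,75.3;python3 -c "
from h import *
a=snap('wrist','w4');b=cv2.imread('pics/w4.png')
c=snap('top','t4');t=cv2.imread('pics/t4.png')[175:300,240:405]
cv2.imwrite('pics/c4.png',np.hstack([cv2.resize(b,(400,300)),cv2.resize(t,(396,300),interpolation=cv2.INTER_CUBIC)]))
q=np.load('q.npy');c,n=np.cos(q[2]),np.sin(q[2])
for p in((75.4,-19.8,105),(75.4,-19.8,50)):print(proj('w4',[q[0]+(p[0]*c-p[1]*n)/1e3,q[1]+(p[0]*n+p[1]*c)/1e3,p[2]/1e3])*.625)"
```

```text
clock: 5.25
tcp_pos: [0.5996, -0.0317, 0.1498]
orientation: [-0.002, 0.11, 0.994, 0.0]
wrist_force: [-0.0, 0.0, -0.9]
finger_gap: 0.045
clock: 5.5
tcp_pos: [0.5998, -0.0311, 0.1507]
orientation: [-0.001, 0.064, 0.998, 0.0]
wrist_force: [0.1, -0.0, 0.1]
finger_gap: 0.0449
clock 5.50 car mm [ 75.1 -18.3 150.7] yaw 75.2 Fcar [ 0.13 -0.02  0.08] gap 44.9 q6 -0.06
75.4,-19.8,72,75.3 travel [-0.022, -0.034, 1.967] turn -0.002
[200.0051839  164.74225756]
[200.11329568 146.83866869]
```

View pics/c4.png

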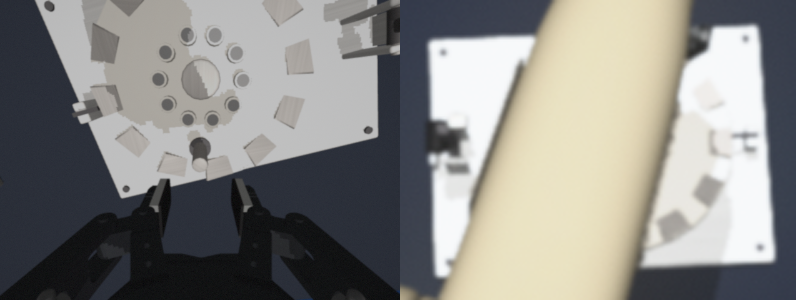

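The wrist view has the post top at (200,165) and foot at (200,148), exactly as predicted. The top view shows the roller thrown back, behind the bracket. I'll descend and straddle the post.

```bash
python3 -m crank '{"travel":[[-0.02,-0.03,0.7],[-0.02,-0.03,1.4],[-0.02,-0.03,1.95],[-0.02,-0.03,1.95],[-0.02,-0.03,1.95]],"turn":[0,0,0,0,0]}' 45; python3 -m crank '{"travel":[[0,0,0],[0,0,0],[0,0,0]],"turn":[0,0,0]}' 20; python3 - <<'E'
import subprocess,numpy as np
a=[]
for t in (1.31,1.2,1.1,1.0,.9,.8,.7,.6,.5,.4,.3,.25):
    a.append(f"{78*np.sin(t):.2f},{-78*np.cos(t):.2f},72,{np.degrees(t):.2f}")
print(subprocess.run(["python3","go.py"]+a,capture_output=True,text=True).stdout)
E
```

```text
clock: 6.02
tcp_pos: [0.6, -0.0322, 0.0731]
orientation: [-0.002, 0.063, 0.998, 0.0]
wrist_force: [0.4, 0.4, 1.6]
finger_gap: 0.0448
clock: 6.27
tcp_pos: [0.6028, -0.0327, 0.0761]
orientation: [0.002, 0.063, 0.998, -0.0]
wrist_force: [-0.1, 0.1, 0.0]
finger_gap: 0.0201
clock 6.27 car mm [ 77.8 -20.3  76.1] yaw 75.4 Fcar [-0.08  0.12  0.01] gap 20.1 q6 -0.06
75.36,-20.11,72,75.06 travel [0.061, -0.01, 0.103] turn 0.005
72.70,-28.26,72,68.75 travel [0.073, -0.224, 0.103] turn 0.116
69.51,-35.38,72,63.03 travel [0.106, -0.417, 0.103] turn 0.215
65.63,-42.14,72,57.30 travel [0.157, -0.605, 0.103] turn 0.315
61.10,-48.49,72,51.57 travel [0.226, -0.787, 0.102] turn 0.415
55.95,-54.34,72,45.84 travel [0.314, -0.961, 0.102] turn 0.515
50.25,-59.66,72,40.11 travel [0.418, -1.125, 0.102] turn 0.615
44.04,-64.38,72,34.38 travel [0.539, -1.279, 0.101] turn 0.715
37.40,-68.45,72,28.65 travel [0.674, -1.419, 0.101] turn 0.815
30.37,-71.84,72,22.92 travel [0.822, -1.546, 0.101] turn 0.915
23.05,-74.52,72,17.19 travel [0.982, -1.657, 0.1] turn 1.015
19.30,-75.58,72,14.32 travel [1.066, -1.706, 0.1] turn 1.066
```

```bash
python3 -m crank '{"travel":[[0.065,-0.11,0],[0.073,-0.224,0],[0.106,-0.417,0],[0.157,-0.605,0],[0.226,-0.787,0]],"turn":[0.06,0.116,0.215,0.315,0.415]}'; python3 - <<'E'
import subprocess,numpy as np
a=[]
for t in (.8,.7,.6,.5,.4,.3,.25):
    a.append(f"{78*np.sin(t):.2f},{-78*np.cos(t):.2f},74,{np.degrees(t):.2f}")
print(subprocess.run(["python3","go.py"]+a,capture_output=True,text=True).stdout)
E
```

```text
clock: 6.68
tcp_pos: [0.59, -0.062, 0.0759]
orientation: [0.002, 0.269, 0.963, 0.001]
wrist_force: [-0.2, 3.7, 1.1]
finger_gap: 0.0198
clock 6.68 car mm [ 61.3 -47.8  75.9] yaw 51.4 Fcar [0.32 3.65 1.09] gap 19.8 q6 0.30
55.95,-54.34,74,45.84 travel [0.003, -0.213, 0.048] turn 0.096
50.25,-59.66,74,40.11 travel [0.031, -0.406, 0.047] turn 0.197
44.04,-64.38,74,34.38 travel [0.079, -0.595, 0.046] turn 0.297
37.40,-68.45,74,28.65 travel [0.145, -0.778, 0.045] turn 0.397
30.37,-71.84,74,22.92 travel [0.229, -0.954, 0.045] turn 0.497
23.05,-74.52,74,17.19 travel [0.33, -1.12, 0.044] turn 0.597
19.30,-75.58,74,14.32 travel [0.387, -1.2, 0.043] turn 0.647
```

Pushing takes about 3.6 N, which matches the stated hub drag. I'll continue.

```bash
python3 -m crank '{"travel":[[0.003,-0.21,0],[0.031,-0.406,0],[0.079,-0.595,0],[0.145,-0.778,0],[0.229,-0.954,0]],"turn":[0.096,0.197,0.297,0.397,0.497]}'; python3 - <<'E'
import subprocess,numpy as np
a=[]
for t in (.35,.3,.24):
    a.append(f"{78*np.sin(t):.2f},{-78*np.cos(t):.2f},74,{np.degrees(t):.2f}")
print(subprocess.run(["python3","go.py"]+a,capture_output=True,text=True).stdout)
E
```

```text
clock: 7.1
tcp_pos: [0.5622, -0.0901, 0.0758]
orientation: [0.001, 0.498, 0.867, 0.002]
wrist_force: [2.2, 2.6, -0.2]
finger_gap: 0.0199
clock 7.10 car mm [ 30.2 -72.   75.8] yaw 22.9 Fcar [ 2.54  2.25 -0.23] gap 19.9 q6 0.74
26.75,-73.27,74,20.05 travel [0.004, -0.092, 0.044] turn 0.049
23.05,-74.52,74,17.19 travel [0.011, -0.189, 0.043] turn 0.099
18.54,-75.76,74,13.75 travel [0.026, -0.305, 0.043] turn 0.159
```

```bash
python3 -m crank '{"travel":[[0.004,-0.092,0],[0.011,-0.189,0],[0.026,-0.305,0],[0.026,-0.305,0],[0.026,-0.305,0]],"turn":[0.049,0.099,0.159,0.159,0.159]}'; python3 go.py; python3 -m crank '{"travel":[[0,0.02,0],[0,0.02,0],[0,0.02,0],[0,0.02,0]],"turn":[0,0,0,0]}' 50;python3 -m crank '{"travel":[[0,0,-1],[0,0,-2],[0,0,-2.5],[0,0,-2.5],[0,0,-2.5]],"turn":[0,0,0,0,0]}'; python3 go.py 0,222,176,0
```

```text
clock: 7.52
tcp_pos: [0.5506, -0.0962, 0.0753]
orientation: [0.001, 0.563, 0.827, 0.0]
wrist_force: [0.1, 0.3, 1.0]
finger_gap: 0.0201
clock 7.52 car mm [ 17.8 -76.5  75.3] yaw 14.1 Fcar [0.11 0.32 0.95] gap 20.1 q6 0.88
clock: 7.85
tcp_pos: [0.5508, -0.0956, 0.0742]
orientation: [-0.0, 0.563, 0.826, -0.0]
wrist_force: [0.5, 0.3, 0.1]
finger_gap: 0.0501
clock: 8.27
tcp_pos: [0.5518, -0.096, 0.1758]
orientation: [0.002, 0.563, 0.826, 0.001]
wrist_force: [0.1, 0.4, -1.2]
finger_gap: 0.0499
clock 8.27 car mm [ 19.1 -76.5 175.8] yaw 14.0 Fcar [ 0.16  0.35 -1.21] gap 49.9 q6 0.88
0,222,176,0 travel [7.355, 1.346, -0.019] turn 0.245
```

```bash
python3 -m crank '{"travel":[[7.35,1.35,-0.4],[7.35,1.35,-0.4],[7.35,1.35,-0.4],[7.35,1.35,-0.4],[7.35,1.35,-0.4]],"turn":[0.245,0.245,0.245,0.245,0.245]}' 50; python3 go.py 0.8,222,190,0
```

```text
clock: 8.68
tcp_pos: [0.5101, 0.1053, 0.1834]
orientation: [-0.001, 0.66, 0.751, -0.001]
wrist_force: [0.6, 0.5, -0.1]
finger_gap: 0.0502
clock 8.68 car mm [  3.7 128.5 183.4] yaw -0.1 Fcar [ 0.63  0.43 -0.11] gap 50.2 q6 1.49
0.8,222,190,0 travel [2.338, -0.077, -0.165] turn -0.001
```

```bash
python3 -m crank '{"travel":[[2.34,-0.08,-0.16],[2.34,-0.08,-0.16],[2.34,-0.08,-0.16],[2.34,-0.08,-0.16],[2.34,-0.08,-0.16]],"turn":[0,0,0,0,0]}' 50; python3 go.py 0.8,222,94,0;python3 -c "
from h import *
a=snap('wrist','w5');b=cv2.imread('pics/w5.png')
c=snap('side','s5');t=cv2.imread('pics/s5.png')[170:350,205:425]
cv2.imwrite('pics/c5.png',np.hstack([cv2.resize(b,(400,300)),cv2.resize(t,(400,300),interpolation=cv2.INTER_CUBIC)]))
q=np.load('q.npy');c,n=np.cos(q[2]),np.sin(q[2])
for p in((-17,215,112),(17,215,112),(0,185,75)):print(proj('w5',[q[0]+(p[0]*c-p[1]*n)/1e3,q[1]+(p[0]*n+p[1]*c)/1e3,p[2]/1e3])*.625)"
```

```text
clock: 9.1
tcp_pos: [0.4957, 0.1965, 0.1901]
orientation: [-0.0, 0.659, 0.752, -0.001]
wrist_force: [0.6, 0.4, -0.1]
finger_gap: 0.0497
clock 9.10 car mm [  1.3 220.8 190.1] yaw 0.1 Fcar [ 0.69  0.3  -0.08] gap 49.7 q6 1.67
0.8,222,94,0 travel [0.033, -0.006, 2.403] turn 0.002
[184.58276395 156.83667144]
[215.19464298 156.89683255]
[200.02963549 168.03385482]
```

View pics/c5.png

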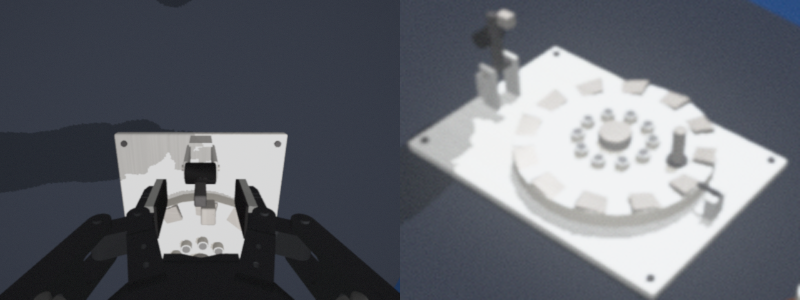

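The wrist crop shows the roller at (201,173) and the nose at about (208,214). I predicted row 157 for an angle of 2.0, so I'll fit the pawl angle from both views.

```bash
python3 - <<'E'
from h import *
q=np.load('q.npy');c,n=np.cos(q[2]),np.sin(q[2])
w=lambda p:[q[0]+(p[0]*c-p[1]*n)/1e3,q[1]+(p[0]*n+p[1]*c)/1e3,p[2]/1e3]
print("seen wrist roller",(201/.625,173/.625)," side roller",(205+85/1.818,170+38/1.667))
def pw(th,a,b,x=0): return w((x,185-(a*np.cos(th)-b*np.sin(th)),75+a*np.sin(th)+b*np.cos(th)))
for th in(1.5,1.6,1.7,1.8,1.9,2.0,2.1):
    print(th,*[proj(k,pw(th,46,12)).round(1) for k in("w5","s5")],"nose tip",*[proj(k,pw(th,79,-15)).round(1) for k in("w5","s5")])
t=cv2.imread('pics/s5.png')[165:235,225:285];v=cv2.imread('pics/w5.png')[220:400,240:400]
t=cv2.resize(t,(400,466),interpolation=cv2.INTER_CUBIC);v=cv2.resize(v,(400,450),interpolation=cv2.INTER_CUBIC)
v=np.vstack([v,np.zeros((16,400,3),np.uint8)])
cv2.imwrite('pics/c6.png',np.hstack([t,v]))
E
```

```text
seen wrist roller (321.6, 276.8)  side roller (251.75467546754675, 192.79544091181765)
1.5 [319.7 285.1] [254.9 191.9] nose tip [319.5 349.8] [263.6 185.7]
1.6 [319.7 278.2] [253.5 191.4] nose tip [319.4 340.7] [260.8 183.6]
1.7 [319.8 271.3] [252.1 191.2] nose tip [319.4 330.3] [258.1 181.8]
1.8 [319.8 264.3] [250.8 191.2] nose tip [319.4 318.8] [255.4 180.4]
1.9 [319.8 257.5] [249.6 191.3] nose tip [319.4 306.3] [252.8 179.2]
2.0 [319.8 250.8] [248.5 191.6] nose tip [319.4 293.1] [250.3 178.4]
2.1 [319.8 244.5] [247.5 192.2] nose tip [319.5 279.5] [247.8 177.9]
```

View pics/c6.png

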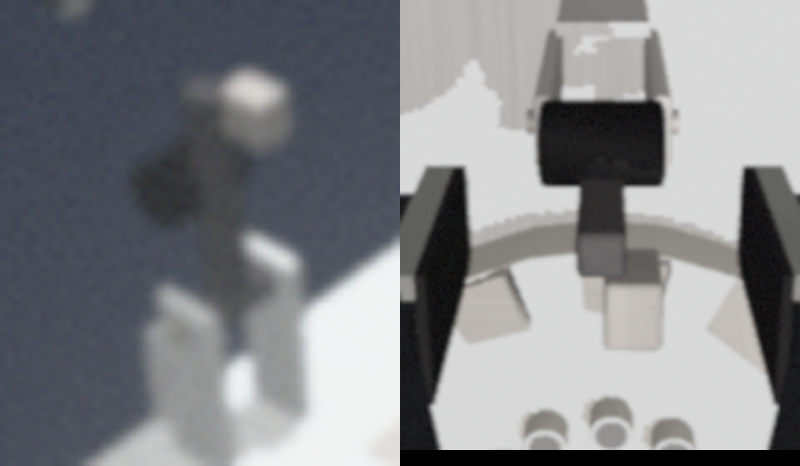

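The wrist view gives the pawl at only about 1.6, sitting in the dead zone with the nose offset about +7 mm, so my throw slipped short of 1.7. If I threw it fully now, with the wheel already below 0.45, step 2 would be met at once and the run would fail. So I'll turn the wheel forward again first, then throw the pawl properly.

```bash
python3 go.py 20.4,-75.3,185,15; python3 -m crank '{"travel":[[-7.42,0.48,0],[-7.42,0.48,0],[-7.42,0.48,0],[-7.42,0.48,0],[-7.42,0.48,0]],"turn":[-0.26,-0.26,-0.26,-0.26,-0.26]}' 45; python3 go.py 20.4,-75.3,185,15
```

```text
clock 9.20 car mm [  1.7 219.4 190.5] yaw -0.1 Fcar [ 0.02 -0.2   0.38] gap 50.2 q6 1.67
20.4,-75.3,185,15 travel [-7.366, 0.477, 0.141] turn -0.263
clock: 9.62
tcp_pos: [0.5349, -0.0033, 0.1912]
orientation: [-0.0, 0.558, 0.83, -0.0]
wrist_force: [1.5, 0.2, -0.8]
finger_gap: 0.0447
clock 9.62 car mm [ 14.3  17.7 191.2] yaw 14.8 Fcar [ 1.53  0.02 -0.79] gap 44.7 q6 1.03
20.4,-75.3,185,15 travel [-2.286, -0.444, 0.155] turn -0.004
```

```bash
python3 -m crank '{"travel":[[-2.29,-0.44,0.2],[-2.29,-0.44,0.2],[-2.29,-0.44,0.2],[-2.29,-0.44,0.8],[-2.29,-0.44,0.8]],"turn":[0,0,0,0,0]}' 45; python3 go.py 20.4,-75.3,74,15
```

```text
clock: 10.03
tcp_pos: [0.5512, -0.0934, 0.1557]
orientation: [-0.003, 0.559, 0.829, -0.001]
wrist_force: [-1.9, -0.7, -0.3]
finger_gap: 0.0455
clock 10.03 car mm [ 18.8 -73.8 155.7] yaw 14.6 Fcar [-1.93 -0.43 -0.26] gap 45.5 q6 0.88
20.4,-75.3,74,15 travel [-0.054, 0.038, 2.043] turn -0.007
```

```bash
python3 -m crank '{"travel":[[-0.04,0.03,0.5],[-0.04,0.03,1.2],[-0.04,0.03,2.04],[-0.04,0.03,2.04],[-0.04,0.03,2.04]],"turn":[0,0,0,0,0]}' 45;python3 -m crank '{"travel":[[0,0,0],[0,0,0],[0,0,0]],"turn":[0,0,0]}' 20; python3 - <<'E'
import subprocess,numpy as np
a=[]
for t in (.26,.35,.45,.55,.65,.75,.85):
    a.append(f"{78*np.sin(t):.2f},{-78*np.cos(t):.2f},74,{np.degrees(t):.2f}")
print(subprocess.run(["python3","go.py"]+a,capture_output=True,text=True).stdout)
E
```

```text
clock: 10.45
tcp_pos: [0.5532, -0.0914, 0.0769]
orientation: [-0.003, 0.557, 0.83, -0.001]
wrist_force: [0.2, 0.9, 0.7]
finger_gap: 0.045
clock: 10.7
tcp_pos: [0.5563, -0.0926, 0.0801]
orientation: [0.001, 0.557, 0.831, -0.0]
wrist_force: [-2.6, -1.9, 1.6]
finger_gap: 0.0202
clock 10.70 car mm [ 23.9 -73.7  80.1] yaw 14.9 Fcar [-2.79 -1.58  1.63] gap 20.2 q6 0.87
20.05,-75.38,74,14.90 travel [-0.015, -0.104, 0.152] turn -0.000
26.75,-73.27,74,20.05 travel [-0.007, 0.071, 0.152] turn -0.090
33.93,-70.23,74,25.78 travel [0.021, 0.264, 0.152] turn -0.190
40.77,-66.50,74,31.51 travel [0.067, 0.454, 0.152] turn -0.290
47.20,-62.09,74,37.24 travel [0.132, 0.637, 0.152] turn -0.390
53.17,-57.07,74,42.97 travel [0.215, 0.814, 0.153] turn -0.490
58.60,-51.48,74,48.70 travel [0.316, 0.981, 0.153] turn -0.590
```

```bash
python3 -m crank '{"travel":[[0,0.07,0.1],[0.02,0.264,0.1],[0.067,0.454,0.1],[0.132,0.637,0.1],[0.215,0.814,0.1]],"turn":[-0.09,-0.19,-0.29,-0.39,-0.49]}';  python3 go.py 60,-49.9,74,50; python3 -m crank '{"travel":[[0.02,0.2,0],[0.02,0.2,0],[0.02,0.2,0]],"turn":[-0.1,-0.1,-0.1]}';python3 go.py; python3 -m crank '{"travel":[[0,-0.02,0],[0,-0.02,0],[0,-0.02,0]],"turn":[0,0,0]}' 50;python3 -m crank '{"travel":[[0,0,-1],[0,0,-2],[0,0,-2.9],[0,0,-2.9],[0,0,-2.9]],"turn":[0,0,0,0,0]}';python3 go.py 0.8,195,190,0
```

```text
clock: 11.12
tcp_pos: [0.5827, -0.0726, 0.0752]
orientation: [0.001, 0.337, 0.942, -0.001]
wrist_force: [-2.3, -2.6, -1.0]
finger_gap: 0.0202
clock 11.12 car mm [ 52.8 -57.3  75.2] yaw 43.2 Fcar [-2.57 -2.25 -0.97] gap 20.2 q6 0.43
60,-49.9,74,50 travel [0.011, 0.258, 0.03] turn -0.119
clock: 11.37
tcp_pos: [0.5877, -0.0649, 0.075]
orientation: [0.001, 0.292, 0.956, 0.0]
wrist_force: [-0.2, -0.9, -0.8]
finger_gap: 0.0202
clock 11.37 car mm [ 58.6 -50.3  75. ] yaw 48.6 Fcar [-0.31 -0.87 -0.77] gap 20.2 q6 0.35
clock: 11.62
tcp_pos: [0.5862, -0.0659, 0.0742]
orientation: [0.0, 0.292, 0.956, 0.0]
wrist_force: [-0.3, -0.1, -0.3]
finger_gap: 0.0502
clock: 12.03
tcp_pos: [0.5881, -0.0664, 0.1931]
orientation: [0.003, 0.292, 0.956, 0.0]
wrist_force: [0.1, 0.1, -0.7]
finger_gap: 0.0502
clock 12.03 car mm [ 58.9 -51.8 193.1] yaw 48.6 Fcar [ 0.06  0.08 -0.74] gap 50.2 q6 0.34
0.8,195,190,0 travel [5.169, 3.67, 0.055] turn 0.849
```

```bash
python3 go.py 3,125,185,0; python3 -m crank '{"travel":[[3.85,2.38,0.2],[3.85,2.38,0.2],[3.85,2.38,0.2],[3.85,2.38,0.2],[3.85,2.38,0.2]],"turn":[0.849,0.849,0.849,0.849,0.849]}' 0;python3 go.py 3,125,185,0
```

```text
clock 12.03 car mm [ 58.9 -51.8 193.1] yaw 48.6 Fcar [ 0.06  0.08 -0.74] gap 50.2 q6 0.34
3,125,185,0 travel [3.971, 2.393, 0.184] turn 0.849
clock: 12.45
tcp_pos: [0.508, 0.1019, 0.1801]
orientation: [-0.002, 0.566, 0.824, -0.001]
wrist_force: [0.2, 0.3, -0.2]
finger_gap: -0.0001
clock 12.45 car mm [  1.2 125.4 180.1] yaw 13.6 Fcar [ 0.23  0.24 -0.21] gap -0.1 q6 1.25
3,125,185,0 travel [-0.021, 0.04, -0.122] turn 0.237
```

```bash
python3 -m crank '{"travel":[[0,0.04,0],[0,0.04,0.5],[0,0.04,1.05],[0,0.04,1.05],[0,0.04,1.05]],"turn":[0.237,0.237,0.237,0.237,0.237]}' 0;python3 go.py 3,150,138,0; python3 -c "
from h import *
snap('wrist','w7')"
```

```text
clock: 12.87
tcp_pos: [0.511, 0.0996, 0.138]
orientation: [-0.002, 0.658, 0.753, -0.002]
wrist_force: [0.6, 0.1, -0.1]
finger_gap: 0.0001
clock 12.87 car mm [  3.9 122.8 138. ] yaw 0.3 Fcar [ 0.57  0.03 -0.08] gap 0.1 q6 1.47
3,150,138,0 travel [0.681, -0.018, 0.0] turn 0.005
```

```bash
python3 -m crank '{"travel":[[0.2,0,0],[0.4,0,0],[0.6,0,0],[0.7,0,0],[0.8,0,0]],"turn":[0,0,0,0,0]}';python3 go.py 3,178,138,0;  python3 -m crank '{"travel":[[0.12,0,0],[0.24,0,0],[0.36,0,0],[0.48,0,0],[0.58,0,0]],"turn":[0,0,0,0,0]}';python3 go.py; python3 -m crank '{"travel":[[0,0,0],[0,0,0],[-0.5,0,0],[-1,0,0],[-1,0,0]],"turn":[0,0,0,0,0]}';python3 go.py; python3 - <<'E'
from h import *
snap('wrist','w8');snap('side','s8')
q=np.load('q.npy');c,n=np.cos(q[2]),np.sin(q[2])
w=lambda p:[q[0]+(p[0]*c-p[1]*n)/1e3,q[1]+(p[0]*n+p[1]*c)/1e3,p[2]/1e3]
def pw(th,a,b,x=0): return w((x,185-(a*np.cos(th)-b*np.sin(th)),75+a*np.sin(th)+b*np.cos(th)))
for th in(1.6,1.8,2.0):print(th,*[proj(k,pw(th,46,12)).round(1) for k in("w8","s8")],"nose tip",*[proj(k,pw(th,79,-15,6)).round(1) for k in("w8","s8")])
t=cv2.imread('pics/s8.png')[165:235,225:285];v=cv2.imread('pics/w8.png')
t=cv2.resize(t,(386,450),interpolation=cv2.INTER_CUBIC);v=cv2.resize(v[140:440,180:460],(414,450))
cv2.imwrite('pics/c8.png',np.hstack([t,v]))
E
```

```text
clock: 13.33
tcp_pos: [0.5089, 0.1323, 0.1404]
orientation: [0.0, 0.658, 0.753, 0.0]
wrist_force: [0.3, -0.6, -0.7]
finger_gap: 0.0001
clock 13.33 car mm [  6.  155.5 140.4] yaw 0.3 Fcar [ 0.22 -0.66 -0.7 ] gap 0.1 q6 1.54
3,178,138,0 travel [0.563, -0.073, 0.06] turn 0.005
clock: 13.75
tcp_pos: [0.5056, 0.1549, 0.1399]
orientation: [-0.0, 0.658, 0.753, 0.0]
wrist_force: [0.1, 0.6, -0.3]
finger_gap: 0.0001
clock 13.75 car mm [  5.7 178.3 139.9] yaw 0.3 Fcar [ 0.14  0.62 -0.28] gap 0.1 q6 1.58
clock: 14.17
tcp_pos: [0.5116, 0.1123, 0.1399]
orientation: [0.001, 0.659, 0.752, -0.0]
wrist_force: [0.3, -0.8, 0.1]
finger_gap: -0.0
clock 14.17 car mm [  6.1 135.3 139.9] yaw 0.1 Fcar [ 0.21 -0.82  0.06] gap -0.0 q6 1.50
1.6 [308.8 158.5] [253.5 191.4] nose tip [321.7 234.1] [262.8 182.3]
1.8 [308.9 138.6] [250.8 191.2] nose tip [321.8 194.7] [257.4 179.1]
2.0 [309.1 120.9] [248.5 191.6] nose tip [321.9 151.2] [252.3 177.1]
```

View pics/c8.png

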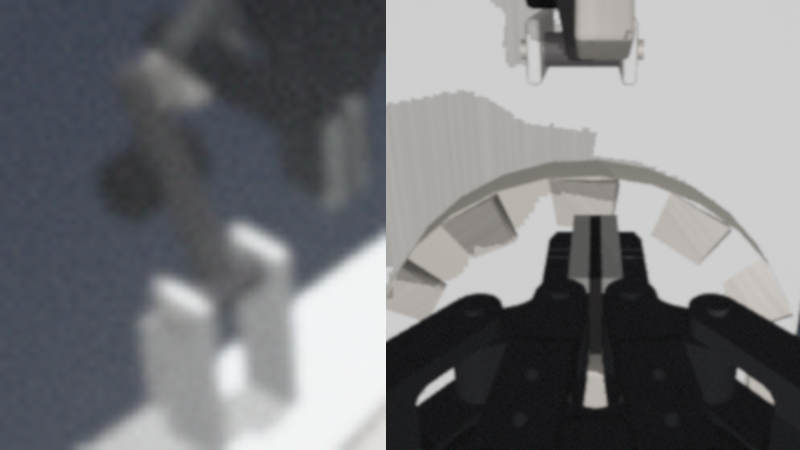

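The side crop now has the nose at (180,85), i.e. image (253,178). That fits an angle of 2.0, so the pawl is properly on its stop. I'll go back to the post and run the wheel back.

```bash
python3 -m crank '{"travel":[[0,0,-1],[0,0,-1.2],[0,0,-1.2]],"turn":[0,0,0]}' 45; python3 go.py 58.1,-52.1,180,48.1
```

```text
clock: 14.52
tcp_pos: [0.5131, 0.1155, 0.1911]
orientation: [0.002, 0.658, 0.753, 0.002]
wrist_force: [0.6, 1.2, 0.3]
finger_gap: 0.0359
clock 14.52 car mm [  8.  138.2 191.1] yaw 0.3 Fcar [0.74 1.09 0.28] gap 35.9 q6 1.50
58.1,-52.1,180,48.1 travel [-4.764, 1.226, 0.286] turn -0.835
```

```bash
python3 -m crank '{"travel":[[-4.76,1.23,0.28],[-4.76,1.23,0.28],[-4.76,1.23,0.28],[-4.76,1.23,0.28],[-4.76,1.23,0.28]],"turn":[-0.835,-0.835,-0.835,-0.835,-0.835]}' 45; python3 go.py 58.1,-52.1,150,48.1;  python3 -m crank '{"travel":[[0,0,0],[0,0,0]],"turn":[-0.22,-0.22]}' 45; python3 go.py 58.1,-52.1,74,48.1
```

```text
clock: 14.93
tcp_pos: [0.5855, -0.0683, 0.1758]
orientation: [-0.0, 0.405, 0.915, 0.0]
wrist_force: [1.4, 0.4, -0.3]
finger_gap: 0.045
clock 14.93 car mm [ 56.1 -53.4 175.8] yaw 34.8 Fcar [ 1.47  0.26 -0.34] gap 45.0 q6 0.58
58.1,-52.1,150,48.1 travel [-0.003, 0.059, 0.644] turn -0.231
clock: 15.1
tcp_pos: [0.5856, -0.0694, 0.175]
orientation: [-0.001, 0.304, 0.953, 0.0]
wrist_force: [-0.9, -0.3, -1.1]
finger_gap: 0.0446
clock 15.10 car mm [ 56.  -54.5 175. ] yaw 47.2 Fcar [-0.95 -0.15 -1.1 ] gap 44.6 q6 0.36
58.1,-52.1,74,48.1 travel [-0.001, 0.08, 2.524] turn -0.016
```

```bash
python3 -m crank '{"travel":[[0,0.08,0.8],[0,0.08,1.6],[0,0.08,2.5],[0,0.08,2.5],[0,0.08,2.5]],"turn":[0,0,0,0,0]}' 45;python3 -m crank '{"travel":[[0,0,0],[0,0,0],[0,0,0]],"turn":[0,0,0]}' 20; python3 - <<'E'
import subprocess,numpy as np
a=[]
for t in (.83,.75,.65,.55,.45,.35,.24):
    a.append(f"{78*np.sin(t):.2f},{-78*np.cos(t):.2f},74,{np.degrees(t):.2f}")
print(subprocess.run(["python3","go.py"]+a,capture_output=True,text=True).stdout)
E
```

```text
clock: 15.52
tcp_pos: [0.5847, -0.0637, 0.0744]
orientation: [-0.003, 0.305, 0.952, -0.0]
wrist_force: [-0.4, -0.1, 0.6]
finger_gap: 0.0451
clock: 15.77
tcp_pos: [0.5889, -0.065, 0.0792]
orientation: [0.002, 0.305, 0.952, 0.0]
wrist_force: [-0.7, 0.1, -0.2]
finger_gap: 0.02
clock 15.77 car mm [ 59.9 -50.5  79.2] yaw 47.1 Fcar [-0.67  0.16 -0.25] gap 20.0 q6 0.37
57.56,-52.64,74,47.56 travel [0.007, -0.078, 0.129] turn -0.009
53.17,-57.07,74,42.97 travel [0.012, -0.234, 0.129] turn 0.071
47.20,-62.09,74,37.24 travel [0.036, -0.427, 0.128] turn 0.171
40.77,-66.50,74,31.51 travel [0.078, -0.617, 0.128] turn 0.271
33.93,-70.23,74,25.78 travel [0.14, -0.802, 0.127] turn 0.371
26.75,-73.27,74,20.05 travel [0.219, -0.98, 0.127] turn 0.471
18.54,-75.76,74,13.75 travel [0.327, -1.166, 0.126] turn 0.581
```

```bash
python3 -m crank '{"travel":[[0.012,-0.234,0.08],[0.036,-0.427,0.1],[0.078,-0.617,0.1],[0.14,-0.802,0.1],[0.219,-0.98,0.1]],"turn":[0.071,0.171,0.271,0.371,0.471]}';python3 go.py 18.54,-75.76,74,13.75; python3 -m crank '{"travel":[[0,-0.1,0],[0.02,-0.2,0],[0.02,-0.2,0],[0.02,-0.2,0]],"turn":[0.05,0.11,0.11,0.11]}';python3 go.py; python3 -m crank '{"travel":[[0,0.02,0],[0,0.02,0],[0,0.02,0],[0,0.02,0]],"turn":[0,0,0,0]}' 50;python3 -m crank '{"travel":[[0,0,-1],[0,0,-2],[0,0,-2.9],[0,0,-2.9],[0,0,-2.9]],"turn":[0,0,0,0,0]}'; python3 go.py 1,222,193,0
```

```text
clock: 16.18
tcp_pos: [0.5595, -0.0916, 0.0751]
orientation: [0.002, 0.521, 0.854, 0.002]
wrist_force: [1.5, 3.2, 1.3]
finger_gap: 0.0201
clock 16.18 car mm [ 27.3 -73.1  75.1] yaw 19.8 Fcar [1.89 2.94 1.32] gap 20.1 q6 0.79
18.54,-75.76,74,13.75 travel [0.011, -0.228, 0.027] turn 0.106
clock: 16.52
tcp_pos: [0.551, -0.0949, 0.0744]
orientation: [0.002, 0.564, 0.825, 0.001]
wrist_force: [0.9, 0.4, 1.5]
finger_gap: 0.0201
clock 16.52 car mm [ 18.4 -75.3  74.4] yaw 13.8 Fcar [0.96 0.23 1.53] gap 20.1 q6 0.89
clock: 16.85
tcp_pos: [0.5503, -0.0941, 0.0725]
orientation: [-0.0, 0.565, 0.825, -0.0]
wrist_force: [0.8, -0.1, 0.7]
finger_gap: 0.0505
clock: 17.27
tcp_pos: [0.5522, -0.0948, 0.1914]
orientation: [0.003, 0.565, 0.825, 0.001]
wrist_force: [-0.2, -0.6, 0.4]
finger_gap: 0.0501
clock 17.27 car mm [ 19.6 -75.3 191.4] yaw 13.8 Fcar [-0.3  -0.53  0.37] gap 50.1 q6 0.89
1,222,193,0 travel [7.329, 1.318, -0.06] turn 0.240
```

```bash
python3 -m crank '{"travel":[[7.3,1.32,0],[7.3,1.32,0],[7.3,1.32,0],[7.3,1.32,0],[7.3,1.32,0]],"turn":[0.24,0.24,0.24,0.24,0.24]}' 50; python3 go.py 1,219,190,0
```

```text
clock: 17.68
tcp_pos: [0.51, 0.1077, 0.1868]
orientation: [-0.001, 0.66, 0.751, -0.001]
wrist_force: [0.9, -0.4, 0.1]
finger_gap: 0.0503
clock 17.68 car mm [  3.9 130.9 186.8] yaw -0.0 Fcar [ 0.86 -0.53  0.05] gap 50.3 q6 1.50
1,219,190,0 travel [2.203, -0.075, -0.078] turn -0.001
```

```bash
python3 -m crank '{"travel":[[2.2,-0.075,-0.08],[2.2,-0.075,-0.08],[2.2,-0.075,-0.08],[2.2,-0.075,-0.08],[2.2,-0.075,-0.08]],"turn":[0,0,0,0,0]}' 50; python3 go.py 1,219,95,0; cat > rol.py <<'E'
from h import *
import sys
d=snap('wrist',sys.argv[1]);g=cv2.cvtColor(d['image'],cv2.COLOR_RGB2GRAY)
q=np.load('q.npy');c,n=np.cos(q[2]),np.sin(q[2])
w=lambda p:[q[0]+(p[0]*c-p[1]*n)/1e3,q[1]+(p[0]*n+p[1]*c)/1e3,p[2]/1e3]
def pw(th,a,b,x=0): return w((x,185-(a*np.cos(th)-b*np.sin(th)),75+a*np.sin(th)+b*np.cos(th)))
for th in map(float,sys.argv[2:]):print(th,proj(sys.argv[1],pw(th,46,12,-17)).round(1),proj(sys.argv[1],pw(th,46,12,17)).round(1))
m=((g<40)*255).astype(np.uint8);_,_,st,ce=cv2.connectedComponentsWithStats(m)
for s,e in zip(st,ce):
    if 200<s[4]<8000: print("dark blob",s,e.round(1))
E
python3 rol.py w9 1.6 1.8 2.0
```

```text
clock: 18.1
tcp_pos: [0.4966, 0.193, 0.1905]
orientation: [-0.001, 0.659, 0.752, -0.001]
wrist_force: [-0.6, -0.7, -0.1]
finger_gap: 0.0499
clock 18.10 car mm [  1.7 217.2 190.5] yaw 0.1 Fcar [-0.73 -0.57 -0.08] gap 49.9 q6 1.66
1,219,95,0 travel [0.046, -0.011, 2.389] turn 0.001
1.6 [294.3 273.2] [344.1 273.3]
1.8 [294.4 259.3] [344.  259.4]
2.0 [294.7 245.8] [343.8 245.9]
dark blob [ 296  230   48   33 1276] [319.7 243.6]
```

Image code puts the roller at (319.7, 243.6), which is an angle of 2.0. I'll descend and grip it.

```bash
python3 -m crank '{"travel":[[0.045,0,0.8],[0.045,0,1.6],[0.045,0,2.38],[0.045,0,2.38],[0.045,0,2.38]],"turn":[0,0,0,0,0]}' 46;  python3 go.py;python3 -m crank '{"travel":[[0,0,0],[0,0,0],[0,0,0],[0,0,0]],"turn":[0,0,0,0]}' 30 20; python3 go.py 1,219,95,0;python3 rol.py w10 1.8 2.0
```

```text
clock: 18.57
tcp_pos: [0.4961, 0.1929, 0.0955]
orientation: [-0.001, 0.661, 0.751, -0.002]
wrist_force: [-0.3, 1.0, 0.5]
finger_gap: 0.0461
clock 18.57 car mm [  1.2 217.2  95.5] yaw -0.2 Fcar [-0.17  1.    0.48] gap 46.1 q6 1.66
clock: 18.9
tcp_pos: [0.4955, 0.1933, 0.098]
orientation: [-0.0, 0.66, 0.751, -0.002]
wrist_force: [-5.2, -3.3, 0.1]
finger_gap: 0.0338
clock 18.90 car mm [  0.6 217.7  98. ] yaw -0.0 Fcar [-5.58 -2.63  0.1 ] gap 33.8 q6 1.66
1,219,95,0 travel [0.033, 0.01, 0.074] turn -0.001
1.8 [280.4 343.3] [360.  343.4]
2.0 [281.1 320.4] [359.4 320.5]
```

```bash
python3 -m crank '{"travel":[[-0.198,0,-0.13],[-0.418,0,-0.22],[-0.65,0,-0.263],[-0.888,0,-0.26],[-1.119,0,-0.208]],"turn":[0,0,0,0,0]}';  python3 go.py; python3 -m crank '{"travel":[[-0.11,0,0.04],[-0.216,0,0.095],[-0.411,0,0.233],[-0.411,0,0.233],[-0.411,0,0.233]],"turn":[0,0,0,0,0]}';  python3 go.py;python3 - <<'E'
from h import *
d=snap('wrist','w11');snap('side','s11')
q=np.load('q.npy');c,n=np.cos(q[2]),np.sin(q[2])
w=lambda p:[q[0]+(p[0]*c-p[1]*n)/1e3,q[1]+(p[0]*n+p[1]*c)/1e3,p[2]/1e3]
def pw(th,a,b,x=0): return w((x,185-(a*np.cos(th)-b*np.sin(th)),75+a*np.sin(th)+b*np.cos(th)))
for th in(.4,.5,.6,.7,.8):print(th,"roller",proj('w11',pw(th,46,12)).round(),"armtip",proj('w11',pw(th,86,0)).round())
g=cv2.cvtColor(d['image'],cv2.COLOR_RGB2GRAY)
print(g[200:480:6,319])
E
```

```text
clock: 19.37
tcp_pos: [0.5012, 0.1505, 0.1073]
orientation: [-0.002, 0.66, 0.752, 0.0]
wrist_force: [-8.9, 2.5, 5.5]
finger_gap: 0.0339
clock 19.37 car mm [  0.8 174.5 107.3] yaw 0.0 Fcar [-8.45  3.67  5.54] gap 33.9 q6 1.58
clock: 19.78
tcp_pos: [0.5035, 0.1322, 0.0977]
orientation: [-0.0, 0.66, 0.751, -0.002]
wrist_force: [-8.9, -4.1, 6.1]
finger_gap: 0.0338
clock 19.78 car mm [  0.7 156.   97.7] yaw -0.1 Fcar [-9.38 -2.92  6.07] gap 33.8 q6 1.55
0.4 roller [320. 323.] armtip [320. 402.]
0.5 roller [320. 321.] armtip [320. 409.]
0.6 roller [320. 319.] armtip [320. 414.]
0.7 roller [320. 315.] armtip [320. 418.]
0.8 roller [320. 310.] armtip [320. 419.]
[176 176 113  85 100  85  84  83  82  84  83  69  63  16  26  23  26  26
  29  32  31  21  23  64  64  62  64  65  64  63  64  63  62  62  65  61
  18  21  26  23  24  25  24  21  22  26  21]
```

```bash
cat > th.py <<'E'
from h import *
import sys
k=sys.argv[1]; d=snap('wrist',k)
q=np.load('q.npy');c,n=np.cos(q[2]),np.sin(q[2])
w=lambda p:[q[0]+(p[0]*c-p[1]*n)/1e3,q[1]+(p[0]*n+p[1]*c)/1e3,p[2]/1e3]
def pw(th,a,b,x=0): return w((x,185-(a*np.cos(th)-b*np.sin(th)),75+a*np.sin(th)+b*np.cos(th)))
def half(th):
    X=np.array(pw(th,46,12)); r=[proj(k,X+.012*np.array([-n*np.cos(u),c*np.cos(u),np.sin(u)]))[1] for u in np.linspace(0,6.3,40)]
    return min(r),max(r)
for th in(0,.05,.1,.2,.3,.4,.5,.6,.7,.8,.9):print(th,"rows %.0f-%.0f"%half(th),end="; ")
g=cv2.cvtColor(d['image'],cv2.COLOR_RGB2GRAY)
r=np.where(g[150:420,319]<45)[0]+150
print("\ndark",[(int(a[0]),int(a[-1])) for a in np.split(r,np.where(np.diff(r)>2)[0]+1)])
E
python3 -m crank '{"travel":[[-0.05,0,0.06],[-0.11,0,0.115],[-0.163,0,0.172],[-0.2,0,0.22],[-0.23,0,0.27]],"turn":[0,0,0,0,0]}';  python3 go.py; python3 th.py w12
```

```text
clock: 20.3
tcp_pos: [0.5048, 0.123, 0.0876]
orientation: [0.0, 0.66, 0.751, -0.002]
wrist_force: [-12.2, -7.1, 12.2]
finger_gap: 0.0336
clock 20.30 car mm [  0.8 146.7  87.6] yaw -0.1 Fcar [-12.99  -5.46  12.16] gap 33.6 q6 1.53
0 rows 288-339; 0.05 rows 288-341; 0.1 rows 289-342; 0.2 rows 290-345; 0.3 rows 290-346; 0.4 rows 288-347; 0.5 rows 286-346; 0.6 rows 282-344; 0.7 rows 277-340; 0.8 rows 270-335; 0.9 rows 262-329; 
dark [(282, 343), (412, 419)]
```

```bash
python3 -m crank '{"travel":[[0,0,0.06],[0,0.02,0.12],[0,0.02,0.18],[0,0.02,0.24],[0,0.02,0.3]],"turn":[0,0,0,0,0]}';  python3 go.py; python3 th.py w13
```

```text
clock: 20.77
tcp_pos: [0.5053, 0.1194, 0.0763]
orientation: [0.003, 0.661, 0.75, -0.005]
wrist_force: [-16.3, -22.7, 19.7]
finger_gap: 0.0338
clock 20.77 car mm [  0.8 143.1  76.3] yaw -0.2 Fcar [-19.15 -20.44  19.68] gap 33.8 q6 1.53
0 rows 292-348; 0.05 rows 293-350; 0.1 rows 294-352; 0.2 rows 295-355; 0.3 rows 295-357; 0.4 rows 294-358; 0.5 rows 291-358; 0.6 rows 287-356; 0.7 rows 282-352; 0.8 rows 275-347; 0.9 rows 266-340; 
dark [(294, 356), (412, 419)]
```

```bash
python3 -m crank '{"travel":[[-0.05,-0.02,0],[-0.1,-0.03,0],[-0.15,-0.03,0],[-0.15,-0.03,0]],"turn":[0,0,0,0]}';  python3 go.py; python3 th.py w14
```

```text
clock: 21.15
tcp_pos: [0.5053, 0.1187, 0.075]
orientation: [-0.001, 0.66, 0.751, 0.0]
wrist_force: [-8.7, 1.8, 6.7]
finger_gap: 0.0337
clock 21.15 car mm [  0.7 142.5  75. ] yaw -0.0 Fcar [-8.39  2.92  6.69] gap 33.7 q6 1.52
0 rows 292-348; 0.05 rows 293-350; 0.1 rows 294-352; 0.2 rows 295-355; 0.3 rows 295-357; 0.4 rows 293-358; 0.5 rows 291-358; 0.6 rows 286-355; 0.7 rows 281-352; 0.8 rows 273-346; 0.9 rows 264-339; 
dark [(294, 356), (412, 419)]
```

```bash
python3 -m crank '{"travel":[[-0.02,0,0.03],[-0.04,0,0.06],[-0.055,0,0.09],[-0.07,0,0.12],[-0.07,0,0.12]],"turn":[0,0,0,0,0]}';  python3 go.py; python3 th.py w15
```

```text
clock: 21.62
tcp_pos: [0.5056, 0.1161, 0.0699]
orientation: [-0.001, 0.66, 0.751, -0.0]
wrist_force: [-8.0, 1.1, 5.0]
finger_gap: 0.0337
clock 21.62 car mm [  0.7 139.8  69.9] yaw -0.0 Fcar [-7.8   2.1   4.98] gap 33.7 q6 1.51
0 rows 292-351; 0.05 rows 293-353; 0.1 rows 294-355; 0.2 rows 295-358; 0.3 rows 295-360; 0.4 rows 293-361; 0.5 rows 291-361; 0.6 rows 286-359; 0.7 rows 280-355; 0.8 rows 272-349; 0.9 rows 263-342; 
dark [(295, 358), (412, 419)]
```

```bash
python3 -m crank '{"travel":[[-0.01,0,0.025],[-0.02,0,0.05],[-0.03,0,0.075],[-0.04,0,0.1],[-0.04,0,0.1]],"turn":[0,0,0,0,0]}';  python3 go.py; python3 th.py w16
```

```text
clock: 22.08
tcp_pos: [0.5058, 0.1145, 0.066]
orientation: [-0.001, 0.66, 0.751, -0.0]
wrist_force: [-8.2, 2.2, 5.3]
finger_gap: 0.0336
clock 22.08 car mm [  0.7 138.2  66. ] yaw -0.0 Fcar [-7.86  3.24  5.35] gap 33.6 q6 1.51
0 rows 293-354; 0.05 rows 294-356; 0.1 rows 295-358; 0.2 rows 296-362; 0.3 rows 296-364; 0.4 rows 295-365; 0.5 rows 292-365; 0.6 rows 287-363; 0.7 rows 281-359; 0.8 rows 273-353; 0.9 rows 263-346; 
dark [(296, 359), (413, 419)]
```

```bash
python3 -m crank '{"travel":[[-0.01,0,0.025],[-0.015,0,0.05],[-0.02,0,0.06],[-0.02,0,0.06],[-0.02,0,0.06]],"turn":[0,0,0,0,0]}';  python3 go.py; python3 th.py w17
```

```text
clock: 22.55
tcp_pos: [0.5059, 0.1137, 0.0635]
orientation: [-0.001, 0.66, 0.751, -0.0]
wrist_force: [-8.1, 1.1, 4.1]
finger_gap: 0.0336
clock 22.55 car mm [  0.7 137.4  63.5] yaw -0.0 Fcar [-7.85  2.11  4.12] gap 33.6 q6 1.51
0 rows 294-356; 0.05 rows 295-358; 0.1 rows 296-360; 0.2 rows 297-364; 0.3 rows 297-367; 0.4 rows 296-368; 0.5 rows 293-368; 0.6 rows 288-366; 0.7 rows 282-362; 0.8 rows 274-356; 0.9 rows 264-348; 
dark [(296, 360), (413, 419)]
```

```bash
python3 -m crank '{"travel":[[-0.005,0,0.02],[-0.01,0,0.04],[-0.01,0,0.05],[-0.01,0,0.05],[-0.01,0,0.05]],"turn":[0,0,0,0,0]}';  python3 go.py; python3 th.py w18
```

```text
clock: 23.02
tcp_pos: [0.506, 0.1132, 0.0617]
orientation: [-0.001, 0.66, 0.751, -0.0]
wrist_force: [-8.1, 0.6, 5.1]
finger_gap: 0.0338
clock 23.02 car mm [  0.7 136.9  61.7] yaw -0.0 Fcar [-7.96  1.63  5.11] gap 33.8 q6 1.51
0 rows 295-358; 0.05 rows 296-360; 0.1 rows 297-363; 0.2 rows 299-366; 0.3 rows 299-369; 0.4 rows 297-371; 0.5 rows 294-370; 0.6 rows 290-369; 0.7 rows 283-365; 0.8 rows 275-359; 0.9 rows 265-351; 
dark [(297, 360), (413, 419)]
```

```bash
python3 -m crank '{"travel":[[0,0,0.02],[-0.005,0,0.03],[-0.005,0,0.03],[-0.005,0,0.03]],"turn":[0,0,0,0]}';  python3 go.py; python3 th.py w19
```

```text
clock: 23.4
tcp_pos: [0.5061, 0.113, 0.061]
orientation: [-0.001, 0.66, 0.751, -0.0]
wrist_force: [-10.0, 0.7, 10.6]
finger_gap: 0.0336
clock 23.40 car mm [  0.8 136.7  61. ] yaw -0.0 Fcar [-9.78  2.02 10.55] gap 33.6 q6 1.51
0 rows 296-359; 0.05 rows 297-361; 0.1 rows 298-363; 0.2 rows 299-367; 0.3 rows 299-370; 0.4 rows 298-372; 0.5 rows 295-371; 0.6 rows 290-370; 0.7 rows 284-366; 0.8 rows 275-360; 0.9 rows 265-352; 
dark [(297, 360), (413, 419)]
```

The up-force doubled within 0.7 mm and the pawl reads about 0.03–0.04, so the nose has touched down. I'll ease off, release and retreat.

```bash
python3 -m crank '{"travel":[[0,0,-0.02],[0,0,-0.03],[0,0,-0.03]],"turn":[0,0,0]}'; python3 -m crank '{"travel":[[0,0,0],[0,0,0],[0,0,0]],"turn":[0,0,0]}' 48; python3 -m crank '{"travel":[[0,0,-1],[0,0,-2],[0,0,-3],[0,0,-3],[0,0,-3]],"turn":[0,0,0,0,0]}'; python3 go.py 20.4,-75.3,175,15; python3 th.py w20; python3 rol.py w20 0 .05 .1
```

```text
clock: 23.7
tcp_pos: [0.506, 0.1131, 0.0613]
orientation: [-0.001, 0.66, 0.751, -0.0]
wrist_force: [-7.2, 1.4, 1.8]
finger_gap: 0.0336
clock: 23.95
tcp_pos: [0.5096, 0.1128, 0.0615]
orientation: [0.002, 0.66, 0.751, 0.001]
wrist_force: [-0.2, 0.1, -0.5]
finger_gap: 0.0482
clock: 24.37
tcp_pos: [0.5106, 0.1132, 0.1838]
orientation: [0.003, 0.66, 0.751, 0.003]
wrist_force: [-0.2, -0.1, -0.4]
finger_gap: 0.0482
clock 24.37 car mm [  5.2 136.3 183.8] yaw -0.0 Fcar [-0.17 -0.03 -0.36] gap 48.2 q6 1.51
20.4,-75.3,175,15 travel [-5.289, 0.379, 0.226] turn -0.262
0 rows 215-247; 0.05 rows 215-248; 0.1 rows 215-248; 0.2 rows 214-247; 0.3 rows 212-246; 0.4 rows 210-245; 0.5 rows 206-242; 0.6 rows 203-239; 0.7 rows 198-235; 0.8 rows 192-230; 0.9 rows 186-225; 
dark [(215, 229), (235, 246), (413, 419)]
0.0 [292.6 232.4] [339.  232.3]
0.05 [292.3 232.5] [339.2 232.4]
0.1 [292.  232.4] [339.4 232.3]
dark blob [ 294  217   46   31 1074] [315.1 231.6]
```

The pawl is down. Back to the post for the drawing-up.

```bash
python3 -m crank '{"travel":[[-5.29,0.38,0.2],[-5.29,0.38,0.2],[-5.29,0.38,0.2],[-5.29,0.38,0.2],[-5.29,0.38,0.2]],"turn":[-0.26,-0.26,-0.26,-0.26,-0.26]}' 45; python3 go.py 20.4,-75.3,150,15;
```

```text
clock: 24.88
tcp_pos: [0.5465, -0.0838, 0.1704]
orientation: [-0.001, 0.557, 0.831, -0.0]
wrist_force: [1.1, 0.0, 0.5]
finger_gap: 0.0453
clock 24.88 car mm [ 15.4 -63.8 170.4] yaw 14.9 Fcar [ 1.14 -0.13  0.52] gap 45.3 q6 0.88
20.4,-75.3,150,15 travel [-0.312, 0.047, 0.51] turn -0.001
```

```bash
python3 -m crank '{"travel":[[-0.3,0.03,0.5],[-0.3,0.03,0.5],[-0.27,0.06,1.3],[-0.26,0.06,2.4],[-0.26,0.06,2.4]],"turn":[0,0,0,0,0]}' 45;python3 go.py 20.4,-75.3,76,15; python3 -m crank '{"travel":[[0,0,0],[0,0,0],[0,0,0],[0,0,0]],"turn":[0,0,0,0]}' 20; python3 - <<'E'
import subprocess,numpy as np
a=[]
for t in (.25,.2,.15,.1,.05,0,-.05,-.1):
    a.append(f"{78*np.sin(t):.2f},{-78*np.cos(t):.2f},76,{np.degrees(t):.2f}")
print(subprocess.run(["python3","go.py"]+a,capture_output=True,text=True).stdout)
E
```

```text
clock: 25.3
tcp_pos: [0.5475, -0.0888, 0.0687]
orientation: [-0.007, 0.557, 0.831, -0.002]
wrist_force: [-2.5, 1.0, -1.6]
finger_gap: 0.0448
clock 25.30 car mm [ 15.7 -68.8  68.7] yaw 14.9 Fcar [-2.31  1.31 -1.62] gap 44.8 q6 0.88
20.4,-75.3,76,15 travel [-0.185, 0.07, -0.185] turn -0.002
clock: 25.63
tcp_pos: [0.5541, -0.091, 0.078]
orientation: [0.001, 0.557, 0.831, 0.0]
wrist_force: [-1.9, -1.0, -0.0]
finger_gap: 0.0201
clock 25.63 car mm [ 22.  -71.9  78. ] yaw 14.9 Fcar [-2.02 -0.74 -0.  ] gap 20.1 q6 0.87
19.30,-75.58,76,14.32 travel [-0.073, -0.089, 0.049] turn 0.011
15.50,-76.45,76,11.46 travel [-0.069, -0.186, 0.049] turn 0.060
11.66,-77.12,76,8.59 travel [-0.061, -0.283, 0.049] turn 0.111
7.79,-77.61,76,5.73 travel [-0.048, -0.38, 0.049] turn 0.160
3.90,-77.90,76,2.86 travel [-0.03, -0.475, 0.048] turn 0.211
0.00,-78.00,76,0.00 travel [-0.007, -0.57, 0.048] turn 0.260
-3.90,-77.90,76,-2.86 travel [0.021, -0.664, 0.048] turn 0.310
-7.79,-77.61,76,-5.73 travel [0.053, -0.756, 0.048] turn 0.360
```

```bash
python3 -m crank '{"travel":[[-0.07,-0.09,0.04],[-0.07,-0.15,0.04],[-0.069,-0.19,0.04],[-0.065,-0.24,0.04],[-0.061,-0.283,0.04]],"turn":[0.011,0.04,0.06,0.085,0.11]}';python3 go.py;python3 -m crank '{"travel":[[0,-0.025,0],[0,-0.05,0],[0,-0.05,0]],"turn":[0.012,0.025,0.025]}';python3 go.py
```

```text
clock: 26.05
tcp_pos: [0.5457, -0.098, 0.076]
orientation: [0.002, 0.602, 0.798, 0.001]
wrist_force: [3.4, 1.2, 2.2]
finger_gap: 0.0201
clock 26.05 car mm [ 12.8 -77.7  76. ] yaw 8.5 Fcar [3.5  0.76 2.22] gap 20.1 q6 0.97
clock: 26.3
tcp_pos: [0.5427, -0.0986, 0.0751]
orientation: [0.001, 0.612, 0.791, 0.0]
wrist_force: [3.7, 0.1, 2.9]
finger_gap: 0.0203
clock 26.30 car mm [  9.7 -77.9  75.1] yaw 7.1 Fcar [ 3.69 -0.41  2.87] gap 20.3 q6 0.99
```

```bash
python3 -m crank '{"travel":[[0,-0.02,0],[0,-0.04,0],[0,-0.04,0]],"turn":[0.01,0.02,0.02]}';python3 go.py
```

```text
clock: 26.55
tcp_pos: [0.5406, -0.0988, 0.0746]
orientation: [0.0, 0.62, 0.785, -0.0]
wrist_force: [3.8, -0.9, 2.3]
finger_gap: 0.02
clock 26.55 car mm [  7.6 -77.8  74.6] yaw 6.0 Fcar [ 3.63 -1.39  2.27] gap 20.0 q6 1.01
```

```bash
python3 -m crank '{"travel":[[0,-0.02,0],[0,-0.04,0],[0,-0.04,0]],"turn":[0.01,0.02,0.02]}';python3 go.py
```

```text
clock: 26.8
tcp_pos: [0.5389, -0.0991, 0.0745]
orientation: [-0.0, 0.628, 0.779, -0.0]
wrist_force: [3.2, -0.1, 2.1]
finger_gap: 0.0199
clock 26.80 car mm [  5.8 -77.9  74.5] yaw 4.8 Fcar [ 3.14 -0.5   2.1 ] gap 19.9 q6 1.03
```

```bash
python3 -m crank '{"travel":[[0,-0.02,0],[0,-0.04,0],[0,-0.04,0]],"turn":[0.01,0.02,0.02]}';python3 go.py
```

```text
clock: 27.05
tcp_pos: [0.5372, -0.0994, 0.0745]
orientation: [-0.0, 0.635, 0.772, -0.0]
wrist_force: [2.9, -0.8, 1.3]
finger_gap: 0.0203
clock 27.05 car mm [  4.1 -77.9  74.5] yaw 3.7 Fcar [ 2.72 -1.2   1.31] gap 20.3 q6 1.05
```

```bash
python3 -m crank '{"travel":[[0,-0.02,0],[0,-0.04,0],[0,-0.04,0]],"turn":[0.01,0.02,0.02]}';python3 go.py
```

```text
clock: 27.3
tcp_pos: [0.5355, -0.0996, 0.0745]
orientation: [-0.0, 0.643, 0.766, -0.0]
wrist_force: [2.9, -1.1, 0.9]
finger_gap: 0.0199
clock 27.30 car mm [  2.4 -78.   74.5] yaw 2.5 Fcar [ 2.78 -1.45  0.92] gap 19.9 q6 1.07
```

```bash
python3 -m crank '{"travel":[[0,-0.02,0],[0,-0.04,0],[0,-0.04,0]],"turn":[0.01,0.02,0.02]}';python3 go.py
```

```text
clock: 27.55
tcp_pos: [0.5339, -0.0998, 0.0745]
orientation: [-0.0, 0.651, 0.759, -0.0]
wrist_force: [2.0, -1.3, 1.3]
finger_gap: 0.0196
clock 27.55 car mm [  0.9 -78.   74.5] yaw 1.4 Fcar [ 1.83 -1.57  1.28] gap 19.6 q6 1.08
```

```bash
python3 -m crank '{"travel":[[0,-0.02,0],[0,-0.04,0],[0,-0.04,0]],"turn":[0.01,0.02,0.02]}';python3 go.py
```

```text
clock: 27.8
tcp_pos: [0.5324, -0.1, 0.0745]
orientation: [-0.0, 0.658, 0.753, -0.0]
wrist_force: [1.9, -0.2, 1.8]
finger_gap: 0.0202
clock 27.80 car mm [ -0.7 -78.   74.5] yaw 0.2 Fcar [ 1.85 -0.47  1.84] gap 20.2 q6 1.10
```

```bash
python3 -m crank '{"travel":[[0,-0.02,0],[0,-0.04,0],[0,-0.04,0]],"turn":[0.01,0.02,0.02]}';python3 go.py
```

```text
clock: 28.05
tcp_pos: [0.5308, -0.1002, 0.0745]
orientation: [-0.0, 0.666, 0.746, -0.0]
wrist_force: [2.3, 1.2, 0.6]
finger_gap: 0.0201
clock 28.05 car mm [ -2.3 -77.9  74.5] yaw -0.9 Fcar [2.45 0.9  0.64] gap 20.1 q6 1.12
```

```bash
python3 -m crank '{"travel":[[0,-0.02,0],[0,-0.04,0],[0,-0.04,0]],"turn":[0.01,0.02,0.02]}';python3 go.py
```

```text
clock: 28.3
tcp_pos: [0.5292, -0.1004, 0.0745]
orientation: [-0.0, 0.673, 0.74, -0.0]
wrist_force: [2.6, 0.4, 1.4]
finger_gap: 0.0201
clock 28.30 car mm [ -3.9 -77.9  74.5] yaw -2.0 Fcar [2.58 0.02 1.41] gap 20.1 q6 1.14
```

```bash
python3 -m crank '{"travel":[[0,-0.02,0],[0,-0.04,0],[0,-0.04,0]],"turn":[0.01,0.02,0.02]}';python3 go.py
```

```text
clock: 28.55
tcp_pos: [0.5276, -0.1005, 0.0745]
orientation: [-0.0, 0.68, 0.733, -0.0]
wrist_force: [2.8, 0.7, 1.2]
finger_gap: 0.0198
clock 28.55 car mm [ -5.5 -77.8  74.5] yaw -3.2 Fcar [2.87 0.34 1.23] gap 19.8 q6 1.16
```

```bash
python3 -m crank '{"travel":[[0,-0.02,0],[0,-0.04,0],[0,-0.04,0]],"turn":[0.01,0.02,0.02]}';python3 go.py
```

```text
clock: 28.8
tcp_pos: [0.5262, -0.1005, 0.0745]
orientation: [-0.0, 0.688, 0.726, 0.0]
wrist_force: [3.5, 1.4, 0.7]
finger_gap: 0.02
clock 28.80 car mm [ -6.9 -77.7  74.5] yaw -4.3 Fcar [3.63 0.95 0.71] gap 20.0 q6 1.18
```

```bash
python3 -m crank '{"travel":[[0,-0.015,0],[0.002,-0.03,0],[0.002,-0.03,0]],"turn":[0.01,0.015,0.015]}';python3 go.py
```

```text
clock: 29.05
tcp_pos: [0.526, -0.1004, 0.0745]
orientation: [0.0, 0.693, 0.721, 0.001]
wrist_force: [6.0, 4.5, -2.3]
finger_gap: 0.0202
clock 29.05 car mm [ -7.1 -77.5  74.5] yaw -5.2 Fcar [ 6.54  3.68 -2.3 ] gap 20.2 q6 1.19
```

The stop is felt: 1.2 mm commanded, 0.2 mm moved. Now I'll press up gently.

```bash
python3 -m crank '{"travel":[[0,-0.01,0],[0,-0.02,0],[0,-0.02,0]],"turn":[0,0,0]}';python3 go.py
```

```text
clock: 29.3
tcp_pos: [0.526, -0.1004, 0.0745]
orientation: [0.001, 0.693, 0.721, 0.001]
wrist_force: [7.2, 3.0, -4.0]
finger_gap: 0.0199
clock 29.30 car mm [ -7.1 -77.5  74.5] yaw -5.1 Fcar [ 7.54  2.04 -3.95] gap 19.9 q6 1.19
```

```bash
python3 -m crank '{"travel":[[0,-0.01,0],[0,-0.025,0],[0,-0.025,0],[0,-0.025,0]],"turn":[0,0,0,0]}';python3 go.py
```

```text
clock: 29.63
tcp_pos: [0.5259, -0.1004, 0.0746]
orientation: [0.001, 0.693, 0.721, 0.002]
wrist_force: [10.7, 2.9, -7.1]
finger_gap: 0.02
clock 29.63 car mm [ -7.2 -77.5  74.6] yaw -5.1 Fcar [10.94  1.54 -7.08] gap 20.0 q6 1.19
```

```bash
python3 -m crank '{"travel":[[0,-0.01,0],[0,-0.015,0],[0,-0.015,0],[0,-0.015,0],[0,-0.015,0]],"turn":[0,0,0,0,0]}';python3 go.py
```

```text
clock: 30.05
tcp_pos: [0.5258, -0.1005, 0.0746]
orientation: [0.002, 0.693, 0.721, 0.002]
wrist_force: [11.6, 4.6, -7.2]
finger_gap: 0.0199
clock 30.05 car mm [ -7.3 -77.5  74.6] yaw -5.1 Fcar [12.06  3.06 -7.16] gap 19.9 q6 1.19
```

About 12 N at the post, or roughly 6.5 N on the pawl, held for more than 0.3 s. I'll ease off, release, rise clear and check.

```bash
python3 -m crank '{"travel":[[0,0.03,0],[0,0.06,0],[0,0.1,0],[0,0.12,0],[0,0.12,0]],"turn":[0,0,0,0,0]}';python3 go.py; python3 -m crank '{"travel":[[0,0,0],[0,0,0],[0,0,0],[0,0,0]],"turn":[0,0,0,0]}' 40; python3 -m crank '{"travel":[[0,0,-1],[0,0,-2],[0,0,-3],[0,0,-3],[0,0,-3]],"turn":[0,0,0,0,0]}'; python3 go.py;python3 - <<'E'
from h import *
a=snap('side','s21');b=cv2.imread('pics/s21.png')[180:330,225:405]
w=cv2.imread('pics/top0.png')
snap('wrist','w21');v=cv2.imread('pics/w21.png')
cv2.imwrite('pics/c21.png',np.hstack([cv2.resize(b,(480,400),interpolation=cv2.INTER_CUBIC),cv2.resize(v[80:400,190:446],(320,400))]))
q=np.load('q.npy');c,n=np.cos(q[2]),np.sin(q[2])
W=lambda p:[q[0]+(p[0]*c-p[1]*n)/1e3,q[1]+(p[0]*n+p[1]*c)/1e3,p[2]/1e3]
for t in(-.12,-.06,0,.06):
  P=(78*np.sin(t),-78*np.cos(t))
  print(t,[((proj('s21',W((*P,h)))-[225,180])*[480/180,400/150]).round(0) for h in(105,50)],[((proj('w21',W((*P,h)))-[190,80])*1.25+[480,0]).round(0) for h in(105,50)])
def pw(th,a,b,x=0): return W((x,185-(a*np.cos(th)-b*np.sin(th)),75+a*np.sin(th)+b*np.cos(th)))
for th in(0,.08,.2): print(th,((proj('s21',pw(th,46,12))-[225,180])*[480/180,400/150]).round(1),((proj('s21',pw(th,84,0))-[225,180])*[480/180,400/150]).round(1))
E
```

```text
clock: 30.47
tcp_pos: [0.5266, -0.1008, 0.0741]
orientation: [-0.001, 0.693, 0.721, -0.001]
wrist_force: [0.1, 1.1, 0.7]
finger_gap: 0.0198
clock 30.47 car mm [ -6.6 -78.   74.1] yaw -5.2 Fcar [0.27 1.09 0.66] gap 19.8 q6 1.19
clock: 30.8
tcp_pos: [0.5273, -0.1007, 0.0745]
orientation: [-0.0, 0.693, 0.721, -0.0]
wrist_force: [-0.6, -1.1, -0.0]
finger_gap: 0.04
clock: 31.22
tcp_pos: [0.5294, -0.1014, 0.1977]
orientation: [0.003, 0.693, 0.721, 0.001]
wrist_force: [0.9, 0.3, -0.1]
finger_gap: 0.0398
clock 31.22 car mm [ -3.8 -78.9 197.7] yaw -5.2 Fcar [ 0.9   0.23 -0.05] gap 39.8 q6 1.19
-0.12 [array([337., 202.]), array([332., 253.])] [array([636., 196.]), array([637., 171.])]
-0.06 [array([341., 199.]), array([336., 250.])] [array([644., 196.]), array([644., 171.])]
0 [array([345., 195.]), array([340., 246.])] [array([652., 195.]), array([651., 170.])]
0.06 [array([348., 192.]), array([344., 243.])] [array([660., 194.]), array([657., 170.])]
0 [130.6  91.6] [165.4 122.2]
0.08 [129.4  87.6] [164.9 115.8]
0.2 [127.1  81.6] [163.2 105.8]
```

View pics/c21.png

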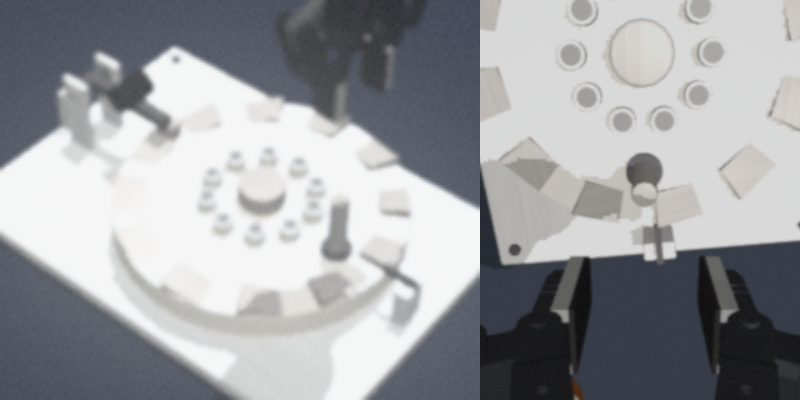

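The last picture shows the post at wrist-crop (644,195), i.e. wheel −0.06. The roller at (131,90) in the side crop puts the pawl at about 0, and the gripper is clear. Handing in.

```bash
python3 -c "
from h import *
print(hand_in())"
```

```text
the job is handed in; nothing more can be done
None
```

The job is handed in, about 31 s into the 72 s allowed. The wheel is home, the pawl is down in its notch and the gripper is clear.

- **Throwing the pawl back:** My first throw slipped in the pads, and I only noticed after turning the wheel back. A later picture showed the pawl resting at about 1.6, short of the 1.7 needed. I turned the wheel forward again to about 0.85 and pushed the pawl over onto its stop. It then read about 2.0 in both the side and wrist views.
- **Turning back and lowering:** I turned the wheel backward by its post to about 0.25. I then lowered the gripped pawl until I felt light contact, at about 0.03 to 0.04, before letting go.
- **Feeling for the stop:** I drew the wheel backward in small steps and met the stop at about −0.06. I pressed to about 12 N at the post, roughly 6.5 N on the tooth by calculation, and held that for more than 0.3 s before easing off.
- **Last checks:** The post is at about −0.06 rad, and the pawl is at about 0 in the side view. The wrist force was close to zero with the gripper about 90 mm above the post.

**Not confirmed:**
- I never measured the force between the tooth and the pawl directly; it comes from the wrist force and the stated hub drag.
- The pawl angle during the final press is taken from the stop holding.
- Sideways wrist forces reached about 19 N on each axis while lowering the pawl, because the pads bound on the roller. That was before the nose touched the teeth.
- I didn't re-measure the bottle, tip box or beaker, but the arm never went near them.

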